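Load a tape cassette into a label maker and shut its cover

TASK

Take the thick tape cassette out of the sloping stand, lay it in the label maker's open bay with its label-and-window face up so that it drops fully home on the pocket floor, then shut the cover completely over it. Leave the thin cassette and the other things on the cabinet where they are.

Things in the scene. Friction and masses are not known exactly. Their poses are not given: they have to be found in the camera images.
- cassette: Thick label-tape cassette, black plastic, 64 (its x) x 52 (y) x 22 mm (z), 40-85 g. Origin: centre of its underside; +z points out of the face with a blank paper label and a clear window. It starts standing on its -x edge in the stand, leaning back on its underside, +z 64 degrees from vertical and towards the robot. Grip it across its 52 mm width (y = +-26), near the middle of its length.
- cassette_cutout (a point): Inner corner of the cassette's cut-away corner, at its x = +16, y = +10, z = 22 mm: the corner beyond it (+x, +y) is missing through the full thickness. The underside has two hub recesses, 13 mm wide and 10 mm deep, at x = -8, y = +-13 mm.
- thin_cassette: The other cassette in the stand: same outline, axes and lean, but only 14 mm thick. It must stay. The two stand side by side, 86 to 100 mm apart centre to centre, in either order.
- cassette_stand: Fixed bent-aluminium stand, 190 mm wide (y), about 80 mm deep, 84 mm high. Origin: on the cabinet top, 40 mm under the middle of the front surface of its back board; its front faces its own -x. The board rises away from its front, 64 degrees from level; along its foot a ledge holds the cassettes, with a front lip 24 to 27 mm off the board that stands 6 mm above the ledge.
- bay: Cassette pocket of the label maker (fixed grey desktop machine, 114 mm wide, 190 deep; its keyboard deck rises to the back at 20 degrees). Origin: centre of the pocket floor, 61 mm up; +x up the slope to the hinge, +y left, +z square to the deck. Pocket 68 (x) x 56 (y) x 12 mm deep: 2 mm free all round. Seated, the cassette's origin and axes coincide with these and it stands 10 mm proud of the deck.
- print_head (a point): Top centre of the metal print-head post in the pocket's corner: 14 x 14 mm, 10 mm high, centred at x = +27, y = +21 mm of the bay; the cassette's cut-away corner goes round it. Two hub spindles, 8 mm wide and 7 mm high, stand at x = -8, y = +-13 mm. A cassette upside down or turned round rests on these and stays up.
- finger_notch (a point): Middle of the left finger notch, at y = +42 mm, on the level of the pocket floor. Both side walls of the pocket are cut down to its floor between x = -20 and +20 mm of the bay, out to the machine's sides (y = +-57 mm), to leave room for fingers that hold the cassette.
- cover (a joint): Angle of the label maker's hinged cover, rad: 0 = shut on the deck, grows as it opens. It starts at 2.4 to 2.55, leaning back beyond the bay; stop at 2.7. Stiff hinge (0.03 N m): it stays wherever it is left and must be pushed all the way. It cannot shut over a cassette that is not fully home.
- cover_hinge (a point): Middle of the cover's hinge axis, which is parallel to the bay's y, at x = +49, z = +20 mm of the bay. The cover is a shallow hood 89 mm long from hinge to free edge, 114 mm wide, 15 mm deep; shut, its outer face lies 8 mm above the axis, parallel to the deck.
- cover_tab (a point): Centre of the outer side of the finger tab (34 mm wide, 8 mm long) at the cover's free edge, 92 mm from the hinge axis; it turns with the cover.
- sticky_pad: Yellow pad of notes 76 x 76 x 18 mm; bystander, origin under its centre.
- eraser: Eraser 48 x 23 x 13 mm; bystander, origin under its centre.
- mug: White mug 95 mm high; bystander, origin under its centre. It stands in front of the gap between two fixed machines that the arm must clear: a computer tower 410 mm high (world x from 0.51, y 0.47 to 0.67 m) and a battery unit 226 mm high (x from 0.50, y 0.21 to 0.33 m).
- stapler: Stapler 148 x 37 x 40 mm; bystander, origin under its centre.
- binder_clip0: Black binder clip, 36 x 32 x 27 mm; bystander, origin under its centre.
Things that resemble listed ones, but are neither listed nor needed, are in the scene too. Leave any turquoise look-alike of the cassette alone.

How it is judged (in metres and radians):
On the way:
1. the thick cassette lies fully home in the bay, label face up (x of cassette in the frame of bay between -0.004 and 0.004 m and y of cassette in the frame of bay between -0.004 and 0.004 m and z of cassette in the frame of bay between -0.003 and 0.003 m and angle between the z axis of cassette and the z axis of bay, either way round below 0.07 rad and angle between the x axis of cassette and the x axis of bay, either way round below 0.12 rad and angle between cassette's own z axis and vertical below 0.8 rad), for 0.2 s.
At the end, for the whole second after the job is handed in: The thick cassette lies at rest in the bay, label face up: its underside within 3 mm of the pocket floor and level with it within 4 degrees, centred within 4 mm, lengthwise axis along the bay's within 7 degrees; the cover is shut to within 0.05 rad (all of step 1 and value of joint cover below 0.05 rad and linear speed of cassette below 0.02 m/s and velocity of joint cover below 0.1 rad/s); the robot touches nothing.
It fails at once if the thin cassette is moved more than 25 mm (distance of thin_cassette from where it was at the start of the episode above 0.025 m).
It fails at once if one of the other things (sticky pad, eraser, mug, stapler, binder clip) is moved more than 25 mm (distance of any of sticky_pad, eraser, mug, stapler, binder_clip0 from where it was at the start of the episode above 0.025 m).
It also fails if it takes over 58 s, if anything falls off the work surface, if the arm or the gripper's body presses on something with over 40 N, if the wrist force passes 120 N, or if a joint passes its speed limit or range.

ROBOT

A 6-joint arm with a two-finger parallel gripper is mounted at the origin on a cart in front of the work surface, level with it; the furniture and walls round the work are solid. World frame = base frame: x ahead of the robot, y to its left, z up, the work surface at z = 0. Lengths are in mm, angles in rad, forces in N, time in s.
With the tool pointing down it reaches from about 325 to 775 mm from the base axis. Payload 5.5 kg.
Tool frame: the origin (TCP) lies midway between the tips of the shut fingers; the grasp point (between the pads) lies ctrl.hold_point_z behind it (ctrl.hold_point_z is the distance from the TCP to the grasp point, in mm); z points along the fingers, y is the direction in which the jaws open and shut (so a half turn about z gives the same grasp; the last joint's range is limited). The gripper opens to 85 mm and grips with 20 to 120 N. Pads are 22 mm wide; open, the fingers measure 114 mm over their backs; the gripper's body (76 mm by 85 mm) begins 54 mm behind the grasp point. The pads swing forward as they close: fully open they stand 13 mm farther back than shut.
Start: joints at [-1.258, 0.091, 1.231, -0, 1.82, -0.057], TCP at [216.858, -559.454, 231.275] pointing down, gripper open.
Joint ranges: [-2.87, 2.87], [-0.86, 2.18], [0.17, 2.46], [-1.51, 4.65], [0.06, 2.69], [-2.65, 2.65]. Speed limits (rad/s): [2.57, 2.57, 3.01, 3.14, 3.14, 3.14].

INTERFACE

Orientations are given as a rotation vector (axis times angle).
In Python, from station import ctrl, imaging, job gives the robot as it stands.
- The arm moves only by the tool drive_tool, never from a script. Its argument "targets" is one flat list of numbers, 7 for each row, row after row: the shift along the world's x, y, z in mm, then the turn, a rotation vector about the world's x, y, z in rad, then the opening, from 0 (shut) to 1 (fully open). In form: [dx, dy, dz, ax, ay, az, jaw, dx, dy, dz, ax, ay, az, jaw, ...]. A call has 1 to 5 rows; each row shifts and turns the commanded pose from where the row before left it; what a row does not reach is not made up. A row lasts 1/12 s, in which the tool goes at most 41.7 mm and 7.16 degrees, less where a joint would pass 70% of its speed; a pose out of reach is approached as far as the arm can. A call is refused whole if a number of a shift passes 41.7 or a number of a turn 0.125, either way. A call with a gripper value outside its range is refused whole. The fingers move at their own pace and stop on an object; "squeeze" is the grip in N (left out, the last holds). Time passes only in rows, so rows that do not move let the fingers close. It gives the time, the measured TCP pose, the force and the opening at its end, in the units of the state.
- ctrl.get_obs(): the state, without advancing time (a new reading comes with each control period).
- imaging.grab_frame(name): name is "scene" or "top"; returns a dict with "color" (480x640x3 uint8, red, green, blue), "depth" (480x640 float32, mm along the optical axis (not along the pixel's ray), 0 where there is no reading), "fx", "fy", "cx", "cy" (pixels), "T" (4x4, takes a point from camera to world coordinates). Camera axes: x right, y up, looking along -z (the intrinsics and any distortion apply to the point x, -y, -z); pixel columns grow to the right and rows downward; lengths in mm; the calibration is good to about 2 mm. A picture is of the moment at which its call begins.
- job.job_done(): hands the job in, once; it reports no verdict.
The state is a dict: "time": time; "qpos": joint angles; "qvel": joint speeds; "tau": joint torques, N m; "tool_pos": TCP position; "tool_rot": TCP orientation; "ft_force": force on the tool from outside, world axes, zero at the start; "torque": the same for the moment, N m; "grip_width": finger opening in mm.
Only numpy, scipy, OpenCV 4.12 (cv2) and the standard library are available. Lean on these libraries where they do the work, as an engineer would, in place of code of your own. Each camera call takes 0.05 s, during which the arm holds its last target.

## Working session

There is one attempt and no reset: what is moved stays moved. The work goes in short steps, Python scripts to look and compute and a tool call to move; the robot and the scene stay as the last step left them, time stands still between calls to the robot, and variables do not carry over. Pictures are saved under pics/ and viewed, and the job is handed in when it is done.

Besides the shell and the picture viewer there is one more tool, called after "Emit:" as name(argument=value, ...) on one line, values as JSON. drive_tool: Moves the arm, as the interface text tells. Its arguments: {"type":"object","properties":{"targets":{"type":"array","items":{"type":"number"}},"squeeze":{"type":"number"}},"required":["targets"]}

```bash
ls; mkdir -p pics
python3 - <<'E'
from station import ctrl, imaging, job
import cv2, numpy as np
print(ctrl.get_obs(), ctrl.hold_point_z)
for n in ("scene","top"):
    f=imaging.grab_frame(n); cv2.imwrite(f"pics/{n}0.png",f["color"][:,:,::-1]); np.savez(f"{n}0.npz",**f)
    print(n,f["fx"],f["fy"],f["cx"],f["cy"],f["T"].round(3), [k for k in f])
E
```

```text
pics
{'time': 0.0, 'qpos': array([-1.25766018e+00,  9.18369503e-02,  1.23188806e+00, -1.78053112e-05,
        1.81982009e+00, -5.66851244e-02]), 'qvel': array([ 0.00072614,  0.00094515, -0.00037724,  0.0020892 , -0.00044616,
        0.0007309 ]), 'tau': array([ 1.67878596e-03, -4.58722651e+01, -4.18024421e+01,  3.85591932e-06,
        1.13431824e-02, -4.45718001e-05]), 'tool_pos': array([ 216.7802693 , -559.15621269,  230.16277305]), 'tool_rot': array([-3.08613693e+00, -5.77246742e-01,  4.18810339e-04]), 'ft_force': array([-0.09160813, -0.73095895, -0.14249355]), 'torque': array([-0.02108278, -0.03071971,  0.04680799]), 'grip_width': 85.37317972343509} 18.700000000000003
scene 567.8718698501539 567.8718698501539 317.95276010156215 245.90094130566084 [[-6.40000e-01  4.14000e-01 -6.48000e-01 -2.29915e+02]
 [-7.69000e-01 -3.38000e-01  5.43000e-01  6.95498e+02]
 [ 5.00000e-03  8.45000e-01  5.34000e-01  7.18970e+02]
 [ 0.00000e+00  0.00000e+00  0.00000e+00  1.00000e+00]] ['color', 'depth', 'fx', 'fy', 'cx', 'cy', 'T']
top 470.7865356195711 470.7865356195711 309.94595417710235 239.8350341768715 [[ 2.700000e-02  9.840000e-01 -1.780000e-01  3.054580e+02]
 [-1.000000e+00  2.400000e-02 -1.700000e-02  3.823300e+01]
 [-1.200000e-02  1.780000e-01  9.840000e-01  1.183507e+03]
 [ 0.000000e+00  0.000000e+00  0.000000e+00  1.000000e+00]] ['color', 'depth', 'fx', 'fy', 'cx', 'cy', 'T']
```

View pics/scene0.png

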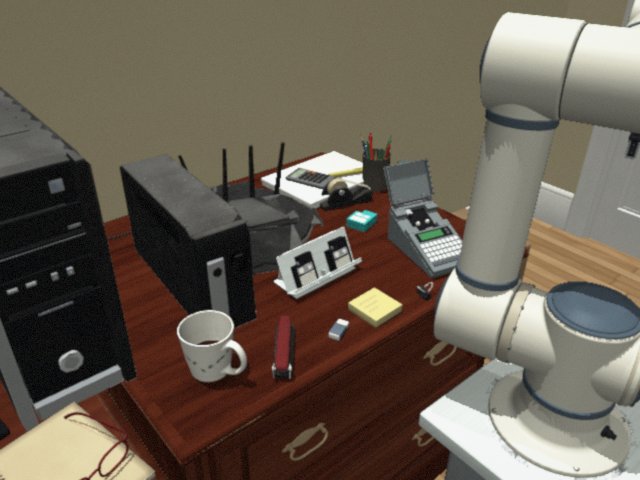

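View pics/top0.png

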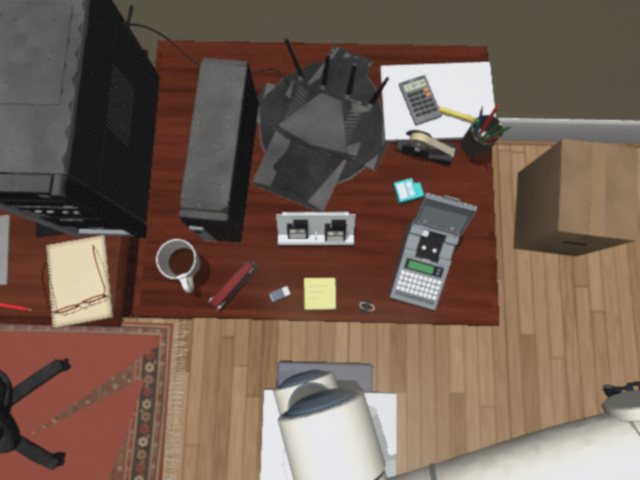

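The scene view shows the stand at about (318,262), with dark cassettes at (303,268) and (338,250). The label maker is at (425,225) with its cover open. The turquoise look-alike at (362,220) is to be left alone. I'll enlarge these areas.

Run:
```python
import cv2, numpy as np
s=np.load("scene0.npz")["color"][:,:,::-1]; t=np.load("top0.npz")["color"][:,:,::-1]
a=cv2.resize(s[215:305,265:370],None,fx=7,fy=6.6,interpolation=cv2.INTER_CUBIC); cv2.imwrite("pics/c1.png",a)
b=cv2.resize(s[150:285,370:480],None,fx=4.4,fy=4.4,interpolation=cv2.INTER_CUBIC); cv2.imwrite("pics/c2.png",b)
c=cv2.resize(t[180:320,260:480],None,fx=3.6,fy=3.6,interpolation=cv2.INTER_CUBIC); cv2.imwrite("pics/c3.png",c)
```

```text
(no output)
```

View pics/c1.png

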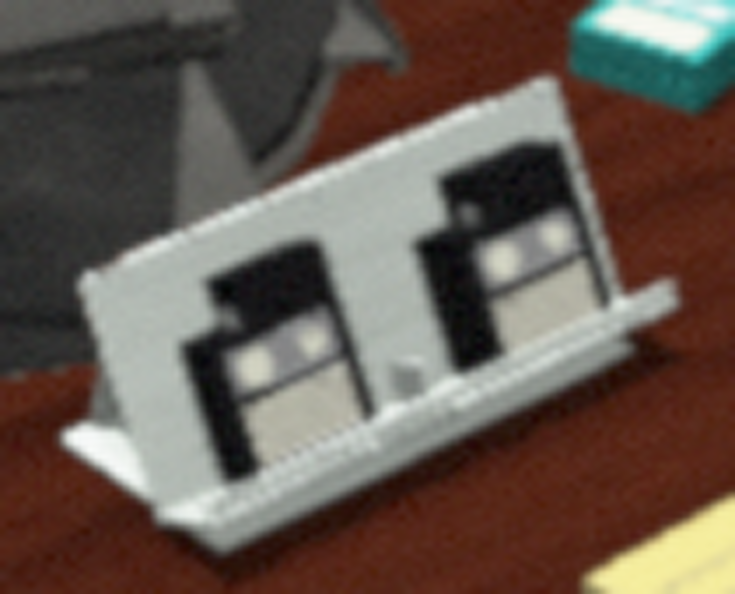

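View pics/c2.png

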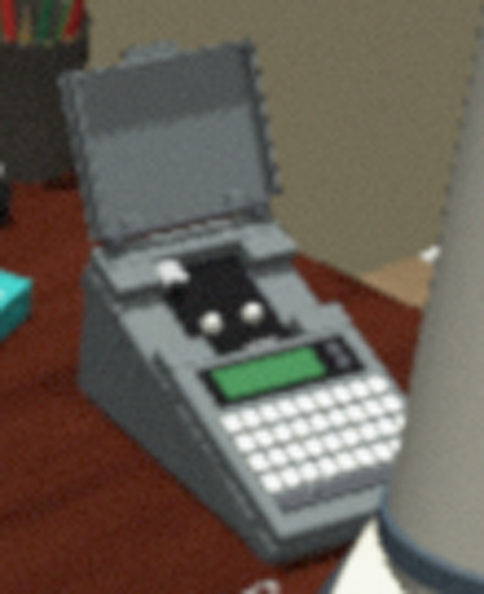

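View pics/c3.png

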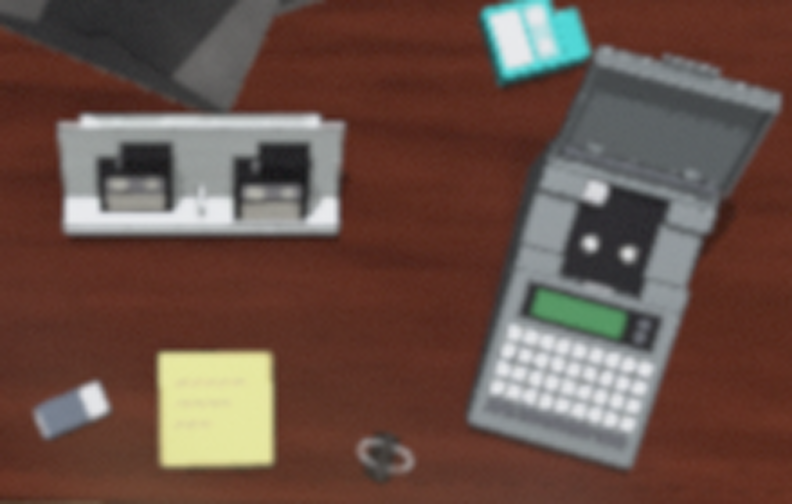

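Each cassette has a dark side wall. The right one (338,250 in the scene view) appears thicker than the left one (303,268). I'll measure the thickness from depth, along with the stand and machine poses.

```bash
cat > h.py <<'E'
import numpy as np, cv2
from scipy.spatial.transform import Rotation as R
def cloud(f):
    d=f["depth"].astype(float); v,u=np.mgrid[:480,:640]
    x=(u-f["cx"])/f["fx"]*d; y=(v-f["cy"])/f["fy"]*d
    P=np.stack([x,-y,-d],-1); T=f["T"]; P=P@T[:3,:3].T+T[:3,3]; P[d==0]=np.nan; return P
def proj(f,p):
    T=f["T"]; q=(np.atleast_2d(p)-T[:3,3])@T[:3,:3]
    return np.stack([f["fx"]*q[:,0]/-q[:,2]+f["cx"], f["fy"]*-q[:,1]/-q[:,2]+f["cy"]],-1)
E
python3 - <<'E'
from h import *
fs={n:dict(np.load(n+"0.npz")) for n in("scene","top")}
for n,f in fs.items():
    P=cloud(f)
    m=(abs(P[...,2])<8)&(P[...,0]>330)&(P[...,0]<600)&(abs(P[...,1])<400)
    print(n,"table z",np.nanmedian(P[...,2][m]), np.nanstd(P[...,2][m]))
    # stand coarse
    pts={"scene":[(303,268),(338,250),(318,240),(425,225),(413,205)],"top":[(297,229),(336,229),(315,225),(431,245),(420,262)]}[n]
    for u,v in pts: print((u,v),P[v-1:v+2,u-1:u+2].reshape(-1,3).mean(0).round(1))
E
```

```text
scene table z -0.30585236390635373 1.8672636634914468
(303, 268) [535.   94.5  49.6]
(338, 250) [ 5.328e+02 -3.000e-01  5.660e+01]
(318, 240) [nan nan nan]
(425, 225) [ 486.2 -229.    55.8]
(413, 205) [ 535.6 -238.3   84.7]
top table z 0.9459829542424814 2.313140447456091
(297, 229) [535.8  89.8  54.2]
(336, 229) [535.4  -5.1  67.7]
(315, 225) [548.6  46.1  46.2]
(431, 245) [ 502.8 -234.5   62.4]
(420, 262) [ 461.2 -208.    60. ]
```

Run:
```python
from h import *
from scipy.optimize import least_squares
fs={n:dict(np.load(n+"0.npz")) for n in("scene","top")}
s64,c64=np.sin(np.radians(64)),np.cos(np.radians(64))
for n,f in fs.items():
    P=cloud(f); C=f["color"].astype(float)
    m=(P[...,0]>490)&(P[...,0]<580)&(P[...,1]>-70)&(P[...,1]<160)&(P[...,2]>15)&(P[...,2]<95)
    Q=P[m]; col=C[m]; g=col.mean(1)
    # board: light pixels; plane x' *s64 - z*c64 = d after yaw
    lab=Q[(g>110)]
    def res(p,Q): 
        nx=np.array([np.cos(p[0])*s64,np.sin(p[0])*s64,-c64]); return Q@nx-p[1]
    p=np.array([0,450.])
    r0=res([0,0],lab); h,e=np.histogram(r0,bins=np.arange(400,540,2)); print(n,len(Q),list(zip(e[:-1],h))[np.argmax(h)-12:np.argmax(h)+12])
    B=lab
    for th in (12,6,4,4):
        pk=p if th<12 else [0,e[np.argmax(h)]+1]
        B2=B[abs(res(pk,B))<th]
        p=least_squares(lambda p:res(p,B2),pk,x_scale=[.01,1],loss='soft_l1').x
    print("yaw,d",p,len(B2))
    r=res(p,Q)
    yaw=p[0]; yy=-np.sin(yaw)*Q[:,0]+np.cos(yaw)*Q[:,1]; 
    # height off board
    for lo in range(-60,150,6):
        k=(yy>=lo)&(yy<lo+6)&(Q[:,2]>35)
        if k.sum()>5: print(lo,k.sum(),np.percentile(-r[k],[10,50,90]).round(1))
```

```text
scene 3010 [(np.int64(448), np.int64(101)), (np.int64(450), np.int64(82)), (np.int64(452), np.int64(92)), (np.int64(454), np.int64(79)), (np.int64(456), np.int64(82)), (np.int64(458), np.int64(114)), (np.int64(460), np.int64(78)), (np.int64(462), np.int64(20)), (np.int64(464), np.int64(8)), (np.int64(466), np.int64(11)), (np.int64(468), np.int64(51)), (np.int64(470), np.int64(216)), (np.int64(472), np.int64(402)), (np.int64(474), np.int64(381)), (np.int64(476), np.int64(210)), (np.int64(478), np.int64(52)), (np.int64(480), np.int64(20)), (np.int64(482), np.int64(8)), (np.int64(484), np.int64(3)), (np.int64(486), np.int64(0)), (np.int64(488), np.int64(0)), (np.int64(490), np.int64(0)), (np.int64(492), np.int64(0)), (np.int64(494), np.int64(0))]
yaw,d [2.59612629e-02 4.75430629e+02] 1240
-60 23 [-1.4  1.   2.4]
-54 22 [-1.9 -0.3  2. ]
-48 14 [-2.6  0.6  3.2]
-42 67 [-0.2 20.5 23.9]
-36 65 [ 0.8 20.9 24.5]
-30 67 [-0.  20.8 23.7]
-24 76 [-0.3 20.5 24. ]
-18 65 [-1.  21.2 23.7]
-12 101 [-0.6 17.6 23.9]
-6 76 [-1.5 12.3 23.9]
0 84 [-1.8 10.9 24. ]
6 129 [-1.5  9.  21.5]
12 52 [-2.8  0.3  
[... 1289 characters left out ...]
]
-48 33 [-1.2  0.1  1.6]
-42 59 [-2.  20.1 23.4]
-36 71 [-3.1 17.6 23.3]
-30 60 [-0.5 19.9 23.2]
-24 72 [-0.9 16.1 23. ]
-18 61 [-1.5 20.5 22.9]
-12 71 [-2.3 15.7 23.2]
-6 62 [-2.   7.5 23.1]
0 70 [-2.2  5.4 23.6]
6 54 [-2.7  4.2 22.7]
12 48 [-4.9 -0.1  1.7]
18 33 [-4.9 -0.1  1.6]
24 50 [-4.9 -0.5  1.7]
30 31 [-2.5 -0.4  2.2]
36 50 [-7.  -0.5  1.9]
42 34 [-5.5  0.3  1.4]
48 62 [-2.8  2.2 15.1]
54 45 [-1.8 12.4 15.9]
60 64 [-2.3 11.2 15.6]
66 51 [-2.7 13.  15.3]
72 60 [-3.  10.4 14.7]
78 56 [-1.8 13.3 15.5]
84 53 [-6.4  2.7 15.5]
90 61 [-2.1  3.9 14.8]
96 51 [-3.1  2.1 14.6]
102 40 [-3.7  0.1  4.6]
108 36 [-2.1 -0.2  2.1]
114 35 [-1.5 -0.1  1.6]
120 36 [-2.3  0.3  2. ]
126 7 [-1.8  0.3  2.4]
```

Depth from both cameras agrees. The right cassette (y ≈ -16) stands about 22 mm off the board, so it is the thick one. The left (y ≈ 75) stands about 14 mm off, so it is the thin one. Next I need precise outlines and the bay.

Run:
```python
import cv2, numpy as np
for n,(u0,u1,v0,v1),k,name in [("scene",(388,438,195,235),15,"b1"),("top",(400,460,220,265),12,"b2"),("scene",(318,363,228,276),12,"d1"),("top",(315,360,213,247),16,"d2")]:
    s=np.load(n+"0.npz")["color"][:,:,::-1][v0:v1,u0:u1]
    a=cv2.resize(s,None,fx=k,fy=k,interpolation=cv2.INTER_CUBIC)
    for i in range(0,u1-u0,5):
        cv2.line(a,(int((i+.5)*k),0),(int((i+.5)*k),a.shape[0]),(0,255,255) if (u0+i)%10==0 else (90,140,0),1)
        if (u0+i)%10==0: cv2.putText(a,str(u0+i),(int((i+.5)*k),10),0,.4,(0,0,255),1)
    for i in range(0,v1-v0,5):
        cv2.line(a,(0,int((i+.5)*k)),(a.shape[1],int((i+.5)*k)),(0,255,255) if (v0+i)%10==0 else (90,140,0),1)
        if (v0+i)%10==0: cv2.putText(a,str(v0+i),(0,int((i+.5)*k)),0,.4,(0,0,255),1)
    cv2.imwrite(f"pics/{name}.png",a)
```

```text
(no output)
```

View pics/b1.png

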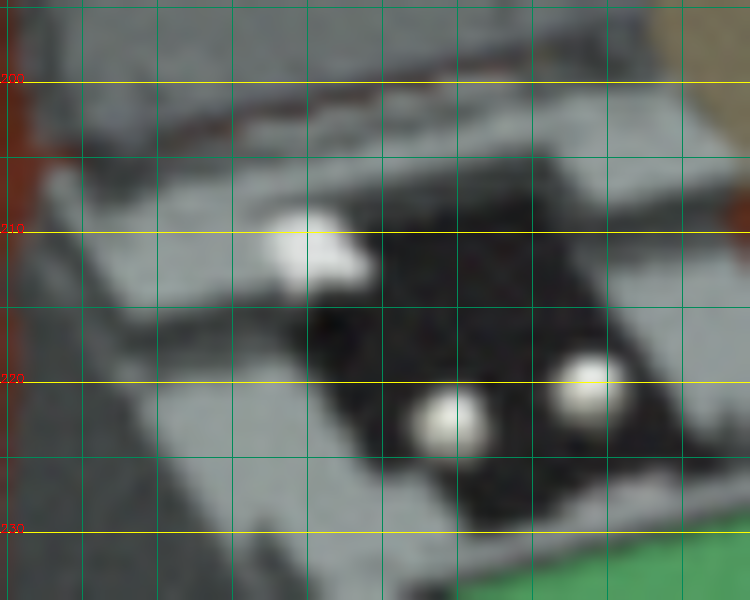

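View pics/b2.png

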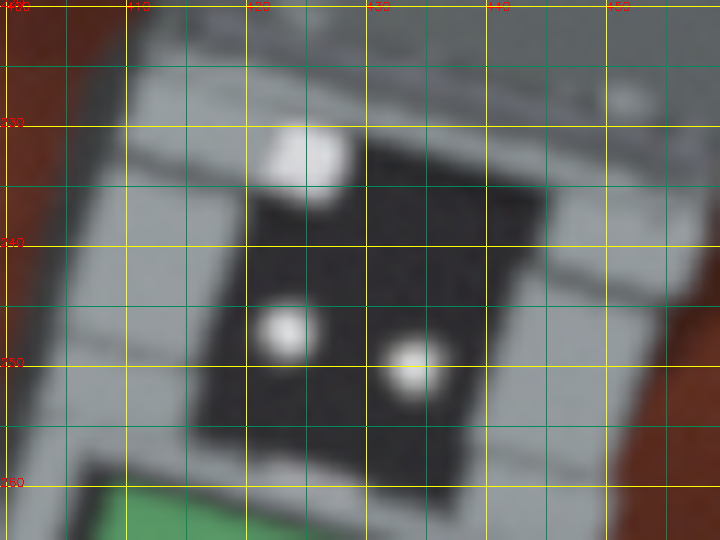

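View pics/d1.png

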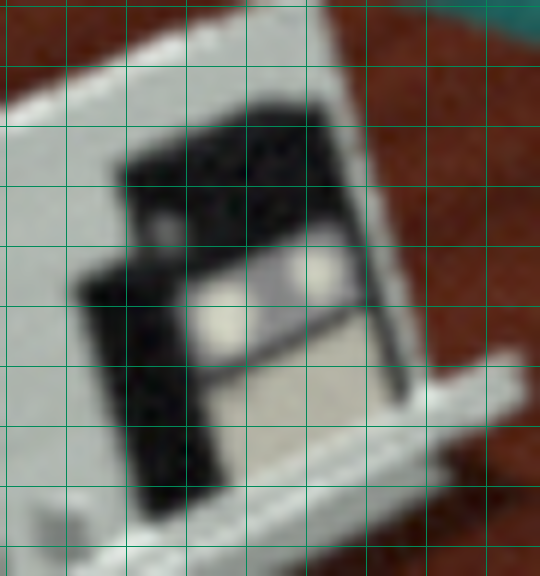

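View pics/d2.png

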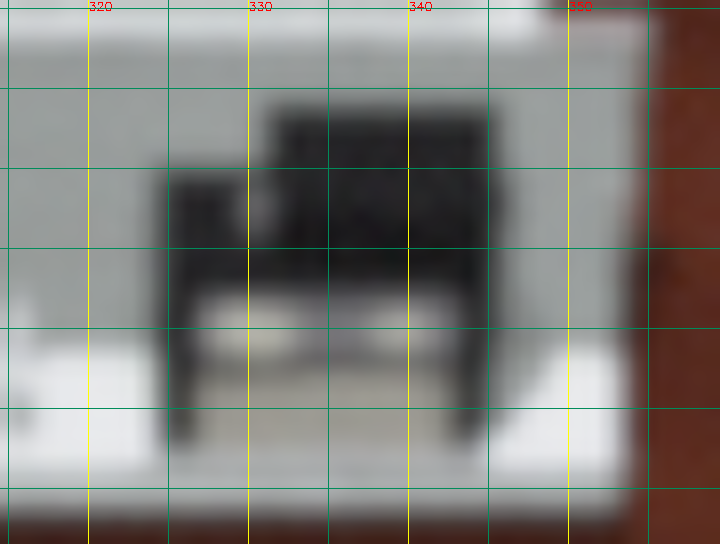

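Pixel readings:
- **Bay, scene view:** print head top ≈ (408,210.5), spindle tops ≈ (418,221.5) and (427,219.3).
- **Bay, top view:** print head ≈ (425.1,233), spindles ≈ (423.5,247.1) and (434,250). The pocket's lower corners are ≈ (415.3,256.2) and (437.4,262.4).
- **Thick cassette, top view:** it spans columns 324.5–345.3, with the cut-away corner at upper left.

Now I'll fit both poses.

```bash
cat > fit.py <<'E'
from h import *
from scipy.optimize import least_squares, minimize
fs={n:dict(np.load(n+"0.npz")) for n in("scene","top")}
def bayT(x,y,yaw,z=61): return np.array([x,y,z]),(R.from_euler('z',yaw)*R.from_euler('y',-np.radians(20))).as_matrix()
obs={"scene":[((27,21,10),(408,210.5)),((-8,13,7),(418,221.7)),((-8,-13,7),(427,219.4))],
"top":[((27,21,10),(425.1,233)),((-8,13,7),(423.5,247.1)),((-8,-13,7),(434,250)),((-34,28,0),(415.3,256.2)),((-34,-28,0),(437.4,262.4))]}
def fit(names,freez=False):
    def res(p):
        o,M=bayT(p[0],p[1],p[2],p[3] if freez else 61); r=[]
        for n in names:
            A=np.array([a for a,_ in obs[n]],float); B=np.array([b for _,b in obs[n]])
            r.append((proj(fs[n],o+A@M.T)-B).ravel())
        return np.concatenate(r)
    s=least_squares(res,[520,-230,-.25]+([61] if freez else [])); return s.x,res(s.x)
if __name__=="__main__":
    for nm in (["scene"],["top"],["scene","top"]):
        p,r=fit(nm); print(nm,p.round(3),r.round(1))
    print("free z",fit(["scene","top"],True)[0])
    for n in fs:   # deck plane check
        P=cloud(fs[n]); p,_=fit([n]); o,M=bayT(*p)
        L=(P.reshape(-1,3)-o)@M
        k=(abs(L[:,0])<15)&(abs(abs(L[:,1])-42)<10)&(abs(L[:,2])<15); print(n,"notch z",np.nanmedian(L[k,2]),k.sum())
        k=(abs(L[:,0]-5)<12)&(abs(L[:,1])<20)&(abs(L[:,2])<15); print(n,"floor z",np.nanmedian(L[k,2]),k.sum())
        k=(abs(L[:,0]+42)<6)&(abs(L[:,1])<45)&(abs(L[:,2]-12)<15); print(n,"deck z",np.nanmedian(L[k,2]),k.sum())
        k=(L[:,0]>55)&(L[:,0]<130)&(abs(L[:,1])<50)&(L[:,2]>25); a=np.arctan2(L[k,2]-20,L[k,0]-49); print("cover ang", np.percentile(np.pi-a,[10,50,90]))
E
python3 fit.py
cat > fitc.py <<'E'
from fit import *
yaw=.026; th=np.radians(64)
M=(R.from_euler('z',yaw)*R.from_euler('y',-th)).as_matrix()  # x up board,z toward robot
print(M.round(3))
nx=np.array([np.cos(yaw)*np.sin(th),np.sin(yaw)*np.sin(th),-np.cos(th)])
out=np.array([(-32,-26),(32,-26),(32,10),(16,10),(16,26),(-32,26)],float)
def render(f,o,ss=4):
    img=np.zeros((480*ss,640*ss),np.uint8); 
    A=np.array([[x,y,z] for z in(0,22) for x,y in out],float); uv=(proj(f,o+A@M.T)+.5)*ss-.5
    for z in (0,6): cv2.fillPoly(img,[np.round(uv[z:z+6]).astype(int)],255)
    for i in range(6):
        j=(i+1)%6; cv2.fillPoly(img,[np.round(uv[[i,j,j+6,i+6]]).astype(int)],255)
    return cv2.GaussianBlur(cv2.resize(img,(640,480),interpolation=cv2.INTER_AREA).astype(np.float32)/255,(0,0),.8)
def cost(p,f,d):
    # p: lateral yy, z height of origin ; on board plane d
    yy,t=p; o0=nx*d+ (np.array([-np.sin(yaw),np.cos(yaw),0]))*yy
    o=o0+M[:,0]*t
    r=render(f,o)
    g=f["color"].astype(np.float32).mean(-1); dark=np.clip((145-g)/(145-30),0,1)
    A=np.array([[x,y,22.] for x,y in [(-32,-26),(10,-26),(10,26),(-32,26)]]); uv=proj(f,o+A@M.T)
    w=np.zeros((480,640),np.uint8)
    B=np.array([[x,y,11.] for x,y in [(-14,-36),(42,-36),(42,36),(-14,36)]]); cv2.fillPoly(w,[np.round(proj(f,o+B@M.T)).astype(int)],1)
    ex=np.array([[x,y,22.] for x,y in [(-32,-22),(8,-22),(8,22),(-32,22)]]); cv2.fillPoly(w,[np.round(proj(f,o+ex@M.T)).astype(int)],0)
    ex=np.array([[x,y,z] for x,y,z in [(14,8,22.),(34,8,22),(34,28,0),(14,28,0)]]); 
    return ((r-dark)**2*w).sum()/w.sum()
if __name__=="__main__":
    for n,d in (("scene",475.4),("top",473.7)):
        f=fs[n]; best=None
        for yy in np.arange(-24,-8,1.):
            for t in np.arange(225,275,1.):
                c=cost((yy,t),f,d)
                if best is None or c<best[0]: best=(c,yy,t)
        b0=best
        for yy in b0[1]+np.arange(-1,1.01,.25):
            for t in b0[2]+np.arange(-1.5,1.51,.25):
                c=cost((yy,t),f,d)
                if c<best[0]: best=(c,yy,t)
        o=nx*d+np.array([-np.sin(yaw),np.cos(yaw),0])*best[1]+M[:,0]*best[2]
        print(n,best,"origin",o.round(1))
E
python3 fitc.py
```

```text
['scene'] [ 5.03596e+02 -2.30436e+02 -2.58000e-01] [-0.   0.2 -0.2 -0.1  0.2 -0.1]
['top'] [ 5.02087e+02 -2.31901e+02 -2.29000e-01] [-0.2  0.1  0.5  0.6  0.6  0.4 -0.8 -0.3 -0.2 -0.8]
['scene', 'top'] [ 5.02787e+02 -2.31338e+02 -2.24000e-01] [ 0.4  0.4  0.6 -0.   0.7 -0.2 -0.5 -0.2  0.3  0.3  0.4  0.1 -0.9 -0.5
 -0.3 -1.1]
free z [ 5.02780232e+02 -2.31328562e+02 -2.24002084e-01  6.10231838e+01]
scene notch z -0.3755224094246464 133
scene floor z 0.33615817027688855 116
scene deck z 12.574503713043574 131
cover ang [2.46318008 2.53296802 2.68736144]
top notch z 0.8314234611285258 206
top floor z 1.8661102773809315 173
top deck z 14.028807966221422 189
cover ang [2.39629401 2.50633672 2.63870833]
[[ 0.438 -0.026 -0.898]
 [ 0.011  1.    -0.023]
 [ 0.899  0.     0.438]]
scene (np.float64(0.0328169316332962), np.float64(-17.75), np.float64(275.25)) origin [548.2  -3.5  39. ]
top (np.float64(0.021970176696777345), np.float64(-17.25), np.float64(273.0)) origin [545.7  -3.1  37.7]
```

```bash
sed -i 's/np.arange(225,275,1.)/np.arange(255,300,1.)/' fitc.py; python3 fitc.py
python3 - <<'E'
from fit import *
from scipy.spatial import cKDTree
# machine yaw via side edges: points of deck plane in local frame -> for x bins find min/max y
for n in fs:
    P=cloud(fs[n]).reshape(-1,3); o,M=bayT(*fit([n])[0]); L=(P-o)@M
    k=(abs(L[:,2]-12)<3.5)&(L[:,0]>-125)&(L[:,0]<-25)&(abs(L[:,1])<75); D=L[k]
    xs=[];lo=[];hi=[]
    for x in np.arange(-125,-25,4):
        d=D[(D[:,0]>=x)&(D[:,0]<x+4)]
        if len(d)>8: xs.append(x+2);lo.append(d[:,1].min());hi.append(d[:,1].max())
    xs=np.array(xs); print(n,np.c_[xs,lo,hi].round(1).tolist())
    for e in (lo,hi):
        c=np.polyfit(xs,e,1); print(c)
E
python3 - <<'E'
import cv2,numpy as np
t=np.load("top0.npz")["color"][:,:,::-1]; s=np.load("scene0.npz")["color"][:,:,::-1]
cv2.imwrite("pics/e1.png",cv2.resize(t[215:315,385:470],None,fx=6,fy=6,interpolation=cv2.INTER_CUBIC))
E
```

```text
[[ 0.438 -0.026 -0.898]
 [ 0.011  1.    -0.023]
 [ 0.899  0.     0.438]]
scene (np.float64(0.032796134605064045), np.float64(-16.5), np.float64(275.75)) origin [548.4  -2.2  39.4]
top (np.float64(0.021970176696777345), np.float64(-17.25), np.float64(273.0)) origin [545.7  -3.1  37.7]
scene [[-123.0, -23.9, 58.2], [-119.0, -26.4, 57.5], [-115.0, -33.5, 58.2], [-111.0, -38.6, 57.6], [-107.0, -38.5, 57.9], [-103.0, -41.7, 58.4], [-99.0, -48.5, 55.6], [-95.0, -48.3, 56.9], [-91.0, -55.2, 57.3], [-87.0, -53.5, 55.0], [-83.0, -57.6, 58.4], [-79.0, -54.4, 59.2], [-75.0, -51.9, 58.0], [-71.0, -55.6, 57.3], [-67.0, -54.6, 59.0], [-63.0, -55.2, 56.6], [-59.0, -52.1, 57.1], [-55.0, -53.3, 58.2], [-51.0, -55.1, 58.9], [-47.0, -55.5, 57.1], [-43.0, -53.4, 61.0], [-39.0, -52.9, 58.2], [-35.0, -53.2, 59.9], [-31.0, -56.3, 56.7], [-27.0, -55.8, 59.6]]
[ -0.25109722 -67.82869739]
[1.46691601e-02 5.90047674e+01]
top [[-123.0, -50.5, 61.3], [-119.0, -51.5, 62.0], [-115.0, -51.8, 60.6], [-111.0, -49.1, 57.0], [-107.0, -51.0, 60.4], [-103.0, -50.2, 61.4], [-99.0, -50.4, 57.6], [-95.0, -50.0, 60.8], [-91.0, -50.8, 59.0], [-87.0, -47.9, 60.1], [-83.0, -52.3, 61.1], [-79.0, -50.4, 60.1], [-75.0, -49.3, 60.8], [-71.0, -50.9, 60.0], [-67.0, -52.3, 60.5], [-63.0, -52.8, 59.7], [-59.0, -51.6, 60.6], [-55.0, -52.4, 59.7], [-51.0, -52.0, 60.2], [-47.0, -53.0, 59.2], [-43.0, -51.5, 57.4], [-39.0, -50.5, 58.3], [-35.0, -52.5, 59.8], [-31.0, -53.6, 59.2], [-27.0, -52.6, 59.2]]
[-2.52682357e-02 -5.31302780e+01]
[-1.46542277e-02  5.87343852e+01]
```

View pics/e1.png

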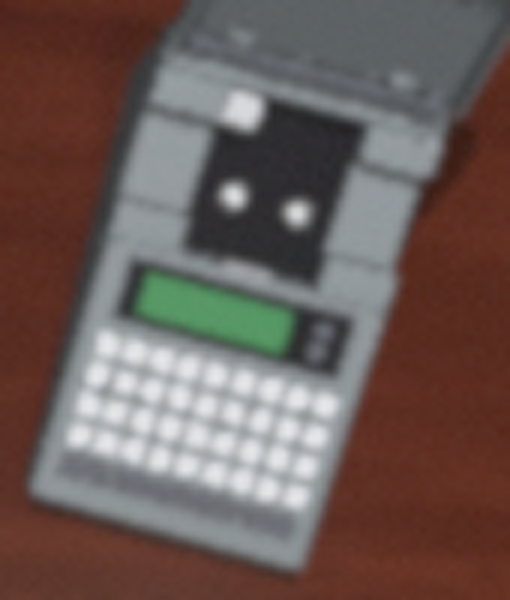

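```bash
cat > rb.py <<'E'
from fit import *
SS=6
def ren(f,p,roi):
    u0,u1,v0,v1=roi; o,M=bayT(*p)
    img=np.full(((v1-v0)*SS,(u1-u0)*SS),-1.,np.float32)
    W=lambda A:o+np.asarray(A,float)@M.T
    def poly(A,c):
        uv=(proj(f,W(A))-[u0,v0]+.5)*SS-.5; cv2.fillPoly(img,[np.round(uv*16).astype(int)],c,shift=4)
    def rect(x0,x1,y0,y1,z,c): poly([(x0,y0,z),(x1,y0,z),(x1,y1,z),(x0,y1,z)],c)
    cam=(f["T"][:3,3]-o)@M
    g=f["g"]
    rect(-20,20,-57,57,0,g); rect(-34,34,-28,28,0,35)
    poly([(34,-28,0),(34,28,0),(34,28,12),(34,-28,12)],60 if True else 0)
    for x0,x1,y in ((20,34,28),(20,34,-28),(-34,-20,28),(-34,-20,-28)):
        if (cam[1]-y)*np.sign(-y)>0: poly([(x0,y,0),(x1,y,0),(x1,y,12),(x0,y,12)],60)
    rect(20,34,28,57,12,g);rect(-34,-20,28,57,12,g);rect(20,34,-57,-28,12,g);rect(-34,-20,-57,-28,12,g)
    rect(34,42,-57,57,12,g);rect(-38,-34,-57,57,12,g)
    # spindles, head
    a=np.linspace(0,2*np.pi,25)
    for y in (13,-13):
        for z in np.arange(0,7,.5): poly(np.c_[-8+4*np.cos(a),y+4*np.sin(a),0*a+z],150)
        poly(np.c_[-8+4*np.cos(a),y+4*np.sin(a),0*a+7],215)
    for z in np.arange(0,10,.5): rect(20,34,14,28,z,170)
    rect(20,34,14,28,10,225)
    r=cv2.resize(cv2.GaussianBlur(img,(0,0),SS*.7),(u1-u0,v1-v0),interpolation=cv2.INTER_AREA)
    m=cv2.resize((img<0).astype(np.float32),(u1-u0,v1-v0),interpolation=cv2.INTER_AREA)
    return r,m<.02
def fitb(f,p0,roi,fixyaw=None):
    u0,u1,v0,v1=roi; g=f["color"].astype(np.float32).mean(-1)[v0:v1,u0:u1]
    def cost(p):
        p=list(p[:2])+[fixyaw if fixyaw is not None else p[2]]
        r,m=ren(f,p,roi)
        o,M=bayT(*p); w=np.zeros(g.shape,np.uint8)
        cv2.fillPoly(w,[np.round(proj(f,o+np.array([(-37,-36,6),(39,-36,6),(39,36,6),(-37,36,6)],float)@M.T)-[u0,v0]).astype(int)],1)
        k=m&(w>0); return (np.minimum(abs(r-g)[k],60)**2).mean()
    best=None
    for dx in (-3,0,3):
        for dy in (-3,0,3):
            s=minimize(cost,np.array(p0)+[dx,dy,0],method="Nelder-Mead",options=dict(initial_simplex=np.array(p0)+[dx,dy,0]+np.array([[0,0,0],[2,0,0],[0,2,0],[0,0,.03]])))
            if best is None or s.fun<best.fun: best=s
    return best.x,best.fun
if __name__=="__main__":
    for n,roi,g in (("scene",(385,445,190,240),135),("top",(398,462,220,268),140)):
        f=fs[n]; f["g"]=g
        for fy in (None,-.246):
            p,c=fitb(f,[502.8,-231,-.246],roi,fy); print(n,fy,p.round(3),c)
        r,m=ren(f,[p[0],p[1],-.246],roi); u0,u1,v0,v1=roi
        a=f["color"].mean(-1)[v0:v1,u0:u1]; cv2.imwrite(f"pics/r_{n}.png",cv2.resize(np.hstack([a,np.maximum(r,0)]).astype(np.uint8),None,fx=6,fy=6,interpolation=cv2.INTER_CUBIC))
E
python3 rb.py
```

```text
scene None [ 5.02225e+02 -2.29272e+02 -2.44000e-01] 368.62371826171875
scene -0.246 [ 5.02114e+02 -2.29337e+02 -2.59000e-01] 373.7968444824219
top None [ 5.02600e+02 -2.31607e+02 -2.47000e-01] 258.0498962402344
top -0.246 [ 5.02624e+02 -2.31574e+02 -2.99000e-01] 259.3570556640625
```

The bay fit is consistent between cameras: x ≈ 502.4, y ≈ -230.4, yaw ≈ -0.2455. The thick cassette's origin is ≈ (547,-2.6,38.5), yaw 0.026. I'm starting the approach.

Emit:
drive_tool(targets=[20,35,4,0,0,-0.05,0.82,20,35,4,0,0,-0.05,0.82,20,35,4,0,0,-0.05,0.82,20,35,4,0,0,-0.05,0.82,20,35,4,0,0,-0.05,0.82], squeeze=40)

```text
time: 0.52
tool_pos: [317.2, -382.7, 250.9]
tool_rot: [-3.135, -0.183, 0.001]
ft_force: [0.6, 0.3, -0.3]
grip_width: 69.8
```

Emit:
drive_tool(targets=[5,40,0,0,0,-0.05,0.82,5,40,0,0,0,-0.045,0.82,5,40,0,0,0,0,0.82,5,40,0,0,0,0,0.82,5,40,0,0,0,0,0.82])

```text
time: 0.93
tool_pos: [341.5, -182.6, 250.8]
tool_rot: [-3.141, -0.038, 0.0]
ft_force: [0.6, 0.8, 0.6]
grip_width: 70.2
```

```bash
cat > st.py <<'E'
from h import *
from station import ctrl
o=ctrl.get_obs(); M=R.from_rotvec(o["tool_rot"]).as_matrix()
print("t",round(o["time"],2),"q",o["qpos"].round(3),"pos",o["tool_pos"].round(1),"F",o["ft_force"].round(1),"w",round(o["grip_width"],1))
print("toolz",M[:,2].round(3),"tooly",M[:,1].round(3))
E
python3 st.py
```

```text
t 0.93 q [-0.579 -0.478  1.694  0.     1.927  0.967] pos [ 341.5 -182.6  250.8] F [0.6 0.8 0.6] w 70.2
toolz [-0.  0. -1.] tooly [ 0.024 -1.    -0.   ]
```

Emit:
drive_tool(targets=[5,35,0,0,-0.115,0,0.82,5,35,0,0,-0.115,0,0.82,5,35,0,0,-0.115,0,0.82,5,35,0,0,-0.115,0,0.82,5,35,0,0,-0.115,0,0.82])

```text
time: 1.35
tool_pos: [431.0, -19.3, 268.8]
tool_rot: [-3.033, -0.037, -0.8]
ft_force: [0.5, -1.6, -1.0]
grip_width: 70.0
```

Emit:
drive_tool(targets=[22,1,-25,0.003,-0.093,0,0.82,22,1,-25,0.003,-0.093,0,0.82,22,1,-25,0.003,-0.094,0,0.82,22,0,-25,0,0,0,0.82,22,0,-25,0,0,0,0.82])

```text
time: 1.77
tool_pos: [566.3, -18.8, 146.6]
tool_rot: [-2.9, -0.041, -1.18]
ft_force: [0.5, 0.1, 0.3]
grip_width: 70.0
```

```bash
python3 st.py
```

```text
t 1.77 q [-0.181 -0.687  2.183  0.187  0.893  1.302] pos [566.3 -18.8 146.6] F [0.5 0.1 0.3] w 70.0
toolz [ 0.698  0.02  -0.716] tooly [ 0.028 -1.     0.   ]
```

The arm's inner reach limits the tilt, so I'll use 40° from vertical. Pre-grasp is at about (530,-3,130), above and in front of the cassette.

Emit:
drive_tool(targets=[-12,5,-5,0,0.025,0,0.82,-12,5,-5,0,0.025,0,0.82,-12,6,-5,0,0.025,0,0.82,0,0,0,0,0,0,0.82])

```text
time: 2.1
tool_pos: [529.8, -2.6, 133.5]
tool_rot: [-2.942, -0.041, -1.066]
ft_force: [-0.0, 0.1, -0.1]
grip_width: 69.7
```

```bash
python3 st.py
python3 - <<'E'
from h import *
from station import imaging
f=imaging.grab_frame("scene"); np.savez("scene1.npz",**f)
s=f["color"][150:320,230:430,::-1]; cv2.imwrite("pics/g1.png",cv2.resize(s,None,fx=3.5,fy=3.5,interpolation=cv2.INTER_CUBIC))
E
```

```text
t 2.1 q [-0.14  -0.758  2.215  0.13   1.     1.372] pos [529.8  -2.6 133.5] F [-0.   0.1 -0.1] w 69.7
toolz [ 0.64   0.02  -0.768] tooly [ 0.029 -1.    -0.002]
```

View pics/g1.png

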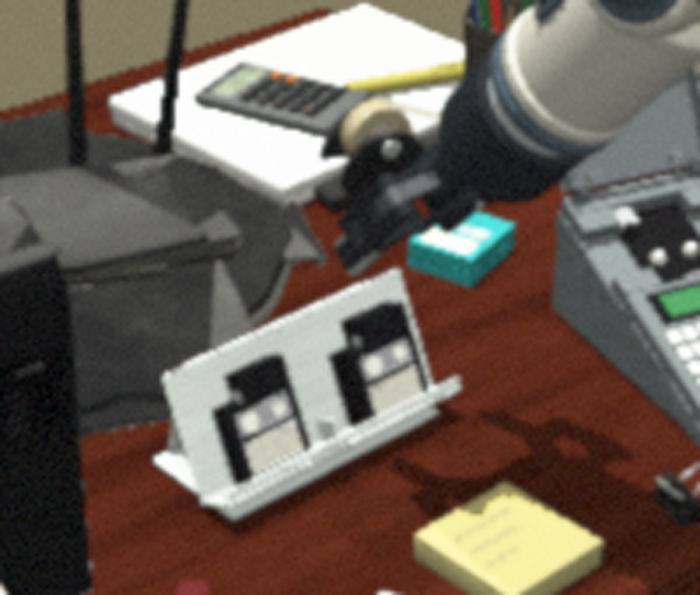

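The open fingers, at around (365,235) in the crop, hang above the right-hand thick cassette. I'm descending most of the way and then checking.

Emit:
drive_tool(targets=[1,0,-16,0,0,0,0.82,1,0,-16,0,0,0,0.82,2,0,-16,0,0,0,0.82,2,0,-16,0,0,0,0.82,0,0,0,0,0,0,0.82])

```text
time: 2.57
tool_pos: [535.5, -3.6, 67.0]
tool_rot: [-2.943, -0.039, -1.064]
ft_force: [-1.0, -0.8, -1.8]
grip_width: 70.1
```

```bash
python3 st.py
python3 - <<'E'
from h import *
from station import imaging
for n,(u0,u1,v0,v1) in (("scene",(285,385,190,290)),("top",(290,370,190,260))):
    f=imaging.grab_frame(n); np.savez(n+"1.npz",**f)
    s=f["color"][v0:v1,u0:u1,::-1]; k=5.9 if n=="scene" else 8
    cv2.imwrite(f"pics/g2{n}.png",cv2.resize(s,None,fx=k,fy=k,interpolation=cv2.INTER_CUBIC))
    print(proj(f,[[535.8,-2.6,69.5],[547,-2.6,38.5]]))
E
```

```text
t 2.57 q [-0.139 -0.697  2.299  0.143  0.858  1.35 ] pos [535.5  -3.6  67. ] F [-1.  -0.8 -1.8] w 70.1
toolz [ 0.639  0.02  -0.769] tooly [ 0.028 -1.    -0.002]
[[338.01737669 243.98950522]
 [334.29094302 253.85538388]]
[[335.00585869 228.67155344]
 [334.58187727 226.77084629]]
```

View pics/g2scene.png

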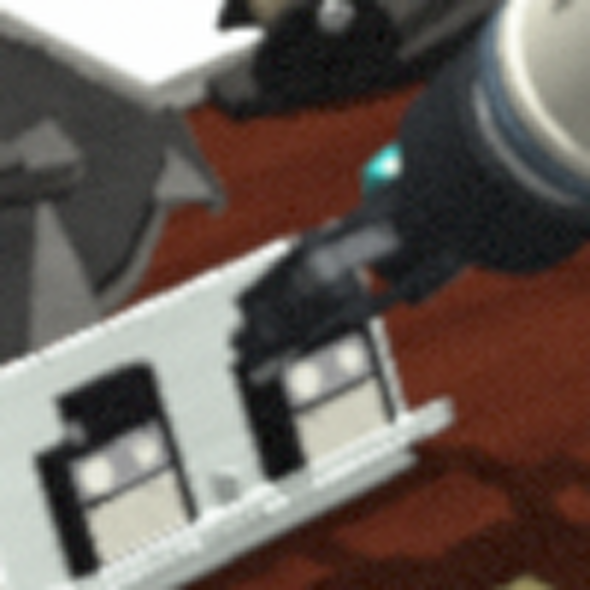

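View pics/g2top.png

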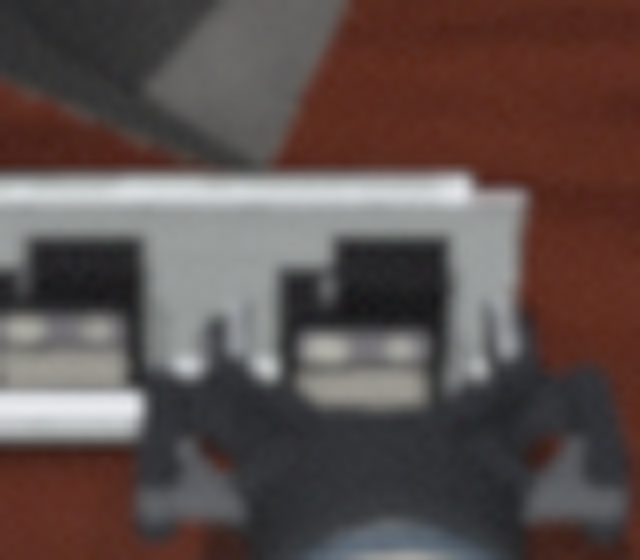

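In the top view the fingers (crop columns 252 and 485) are centred on the cassette (280–450) and clear of the thin one. Now the final descent.

Emit:
drive_tool(targets=[2,0.5,-10,0,0,0,0.82,2,0.5,-10,0,0,0,0.82,2,0,-10,0,0,0,0.82,0,0,0,0,0,0,0.82])

```text
time: 3.0
tool_pos: [542.9, -2.5, 40.9]
tool_rot: [-2.941, -0.04, -1.071]
ft_force: [0.3, -0.9, 0.1]
grip_width: 70.2
```

```bash
python3 st.py
```

```text
t 3.0 q [-0.133 -0.643  2.316  0.149  0.782  1.342] pos [542.9  -2.5  40.9] F [ 0.3 -0.9  0.1] w 70.2
toolz [ 0.643  0.019 -0.766] tooly [ 0.028 -1.    -0.002]
```

Emit:
drive_tool(targets=[-0.5,0,-2.5,0,0,0,0.82,-0.5,0,-2.5,0,0,0,0.82,0,0,0,0,0,0,0.82])

```text
time: 3.25
tool_pos: [542.2, -2.5, 37.2]
tool_rot: [-2.94, -0.04, -1.074]
ft_force: [-0.8, -0.2, -0.4]
grip_width: 70.1
```

```bash
python3 st.py
```

```text
t 3.25 q [-0.133 -0.643  2.324  0.151  0.772  1.34 ] pos [542.2  -2.5  37.2] F [-0.8 -0.2 -0.4] w 70.1
toolz [ 0.644  0.019 -0.765] tooly [ 0.028 -1.    -0.002]
```

Emit:
drive_tool(targets=[0,0,0,0,0,0,0.3,0,0,0,0,0,0,0.3,0,0,0,0,0,0,0.3,0,0,0,0,0,0,0.3,0,0,0,0,0,0,0.3], squeeze=45)

```text
time: 3.67
tool_pos: [542.2, -2.5, 37.4]
tool_rot: [-2.941, -0.04, -1.074]
ft_force: [-5.5, -0.0, 4.5]
grip_width: 51.1
```

```bash
python3 st.py
```

```text
t 3.67 q [-0.133 -0.643  2.324  0.15   0.773  1.34 ] pos [542.2  -2.5  37.4] F [-5.5 -0.   4.5] w 51.1
toolz [ 0.644  0.019 -0.765] tooly [ 0.028 -1.    -0.002]
```

Gripped at 51 mm. I'm lifting along the board, clear of the lip.

Emit:
drive_tool(targets=[1,0,4,0,0,0,0.3,2,0,5,0,0,0,0.3,2,0,7,0,0,0,0.3,0,0,20,0,0,0,0.3,-5,0,35,0,0,0,0.3])

```text
time: 4.08
tool_pos: [540.2, -2.2, 103.2]
tool_rot: [-2.944, -0.039, -1.06]
ft_force: [-0.2, -0.3, -0.7]
grip_width: 51.0
```

Emit:
drive_tool(targets=[0,0,35,0,0,0,0.3,0,0,35,0,0,0,0.3,0,0,0,0,0,0,0.3])

```text
time: 4.33
tool_pos: [545.0, -2.7, 189.8]
tool_rot: [-2.934, -0.041, -1.097]
ft_force: [1.8, -0.4, 0.7]
grip_width: 50.8
```

```bash
python3 st.py
python3 - <<'E'
from h import *
from station import imaging
for n,(u0,u1,v0,v1) in (("scene",(285,405,150,290)),("top",(280,380,180,260))):
    f=imaging.grab_frame(n); np.savez(n+"2.npz",**f)
    s=f["color"][v0:v1,u0:u1,::-1]; k=4.2 if n=="scene" else 7
    cv2.imwrite(f"pics/g3{n}.png",cv2.resize(s,None,fx=k,fy=k,interpolation=cv2.INTER_CUBIC))
E
```

```text
t 4.33 q [-0.133 -0.724  2.104  0.121  1.055  1.389] pos [545.   -2.7 189.8] F [ 1.8 -0.4  0.7] w 50.8
toolz [ 0.656  0.018 -0.755] tooly [ 0.028 -1.     0.   ]
```

View pics/g3scene.png

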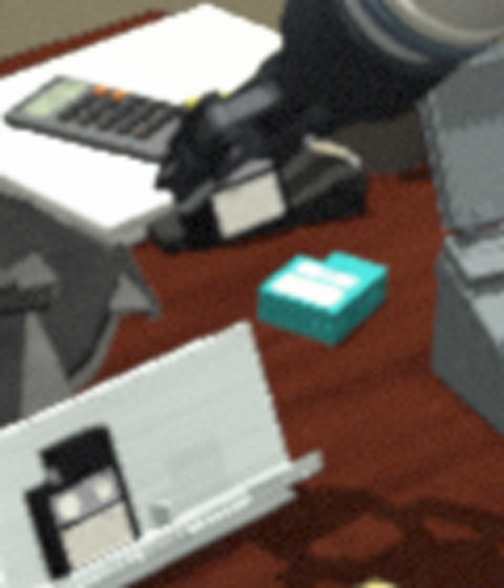

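View pics/g3top.png

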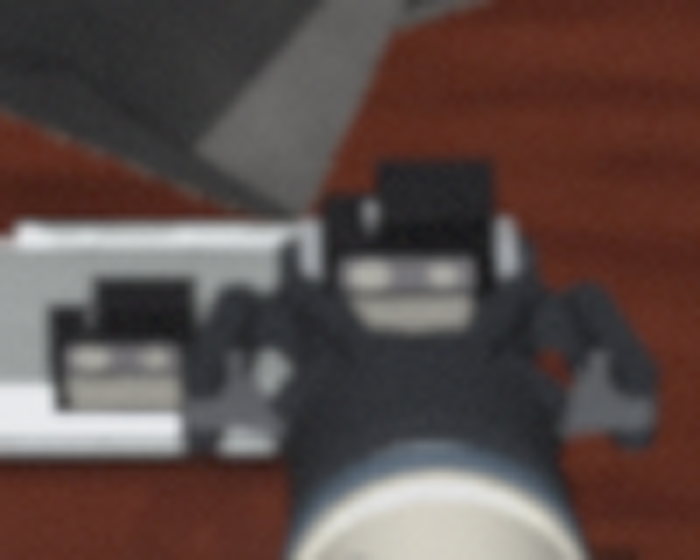

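The thick cassette is held, with its label face toward the robot and the cut-away corner at upper left. The thin one has not moved. Next, the target pose over the bay.

```bash
cat > plan.py <<'E'
from h import *
from station import ctrl
yaw=.026
Mc=(R.from_euler('z',yaw)*R.from_euler('y',-np.radians(64))).as_matrix(); oc=np.array([547,-2.6,38.5])
Mb=(R.from_euler('z',-.2455)*R.from_euler('y',-np.radians(20))).as_matrix(); ob=np.array([502.4,-230.4,61.])
tg=np.array([542.2,-2.5,37.4]); Rg=R.from_rotvec([-2.941,-.04,-1.074]).as_matrix()
tc=Mc.T@(tg-oc); Rc=Mc.T@Rg
def target(p): return ob+Mb@(tc+np.array(p,float)), Mb@Rc
def show(p):
    t,Rt=target(p); o=ctrl.get_obs(); Rn=R.from_rotvec(o["tool_rot"])
    rv=(R.from_matrix(Rt)*Rn.inv()).as_rotvec()
    print("now",o["tool_pos"].round(1),"target",t.round(1),"delta",(t-o["tool_pos"]).round(1),"rot",rv.round(4),"toolz",Rt[:,2].round(3))
    # cassette in bay now
    M=Rn.as_matrix()@Rc.T; oo=o["tool_pos"]-M@tc
    print("cassette in bay est",(Mb.T@(oo-ob)).round(1),"rotvec",R.from_matrix(Mb.T@M).as_rotvec().round(3))
if __name__=="__main__":
    print(tc.round(2)); show((0,0,60)); show((-15,0,90))
E
python3 plan.py
```

```text
[-3.09  0.22  3.83]
now [543.   -2.5 181.2] target [ 478.5 -224.2  119.9] delta [ -64.5 -221.6  -61.3] rot [ 0.0848  0.7698 -0.258 ] toolz [-0.065  0.018 -0.998]
cassette in bay est [ 30.8 232.  117.9] rotvec [ 0.187 -0.767  0.207]
now [543.   -2.5 181.2] target [ 454.8 -218.3  143. ] delta [ -88.1 -215.7  -38.2] rot [ 0.0848  0.7698 -0.258 ] toolz [-0.065  0.018 -0.998]
cassette in bay est [ 30.8 232.  117.9] rotvec [ 0.187 -0.767  0.207]
```

Emit:
drive_tool(targets=[-13,-31,0,0.012,0.11,-0.037,0.3,-13,-31,0,0.012,0.11,-0.037,0.3,-13,-31,0,0.012,0.11,-0.037,0.3,-13,-31,0,0.012,0.11,-0.037,0.3,-12,-31,0,0.012,0.11,-0.037,0.3])

```text
time: 4.85
tool_pos: [476.9, -158.7, 177.1]
tool_rot: [-3.11, 0.27, -0.224]
ft_force: [0.2, 0.3, -0.7]
grip_width: 50.8
```

Emit:
drive_tool(targets=[-12,-31,0,0.012,0.11,-0.037,0.3,-12,-30,0,0.012,0.11,-0.036,0.3,0,0,0,0,0,0,0.3])

```text
time: 5.1
tool_pos: [453.0, -222.7, 171.1]
tool_rot: [-3.102, 0.391, 0.137]
ft_force: [0.1, -0.1, -3.0]
grip_width: 51.2
```

```bash
python3 st.py; python3 plan.py
```

```text
t 5.1 q [-0.51  -0.089  1.52  -0.022  1.797  1.308] pos [ 453.  -222.7  171.1] F [ 0.1 -0.1 -3. ] w 51.2
toolz [-0.085  0.023 -0.996] tooly [-0.249 -0.969 -0.001]
[-3.09  0.22  3.83]
now [ 453.  -222.7  171.1] target [ 478.5 -224.2  119.9] delta [ 25.5  -1.5 -51.2] rot [-0.0045 -0.0205  0.0061] toolz [-0.065  0.018 -0.998]
cassette in bay est [ -6.1  -4.8 116.6] rotvec [-0.003  0.021 -0.005]
now [ 453.  -222.7  171.1] target [ 454.8 -218.3  143. ] delta [  1.9   4.4 -28.1] rot [-0.0045 -0.0205  0.0061] toolz [-0.065  0.018 -0.998]
cassette in bay est [ -6.1  -4.8 116.6] rotvec [-0.003  0.021 -0.005]
```

Emit:
drive_tool(targets=[8,0,-17,0,-0.01,0.003,0.3,8,0,-18,-0.004,-0.01,0.003,0.3,8,0,-18,0,0,0,0.3,8,0,-17,0,0,0,0.3,0,0,0,0,0,0,0.3])

```text
time: 5.52
tool_pos: [484.5, -216.8, 101.5]
tool_rot: [-3.106, 0.372, 0.093]
ft_force: [-1.1, 0.9, -2.4]
grip_width: 50.9
```

```bash
python3 st.py; python3 plan.py;  python3 - <<'E'
from h import *
from station import imaging
for n,(u0,u1,v0,v1) in (("scene",(370,470,140,250)),("top",(390,480,180,270))):
    f=imaging.grab_frame(n); np.savez(n+"3.npz",**f)
    s=f["color"][v0:v1,u0:u1,::-1]; k=5.4 if n=="scene" else 6.6
    cv2.imwrite(f"pics/g4{n}.png",cv2.resize(s,None,fx=k,fy=k,interpolation=cv2.INTER_CUBIC))
E
```

```text
t 5.52 q [-0.479 -0.026  1.581 -0.01   1.646  1.33 ] pos [ 484.5 -216.8  101.5] F [-1.1  0.9 -2.4] w 50.9
toolz [-0.057  0.019 -0.998] tooly [-0.236 -0.972 -0.005]
[-3.09  0.22  3.83]
now [ 484.5 -216.8  101.5] target [ 478.5 -224.2  119.9] delta [-6.1 -7.4 18.4] rot [-0.0013  0.0079 -0.0066] toolz [-0.065  0.018 -0.998]
cassette in bay est [-2.4  8.7 41.3] rotvec [ 0.005 -0.007  0.005]
now [ 484.5 -216.8  101.5] target [ 454.8 -218.3  143. ] delta [-29.7  -1.5  41.5] rot [-0.0013  0.0079 -0.0066] toolz [-0.065  0.018 -0.998]
cassette in bay est [-2.4  8.7 41.3] rotvec [ 0.005 -0.007  0.005]
```

View pics/g4scene.png

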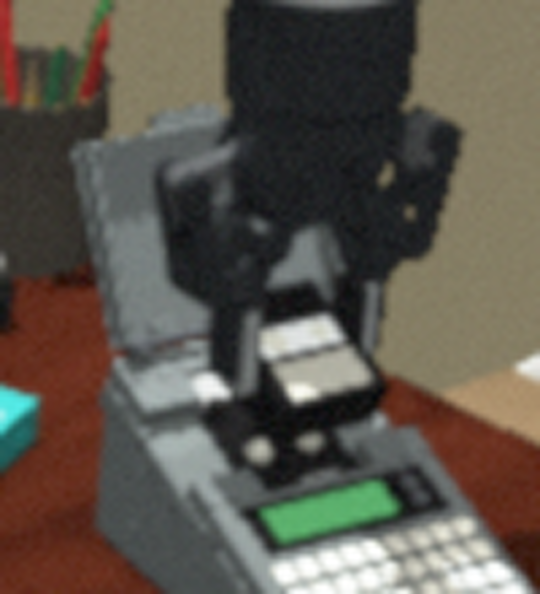

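View pics/g4top.png

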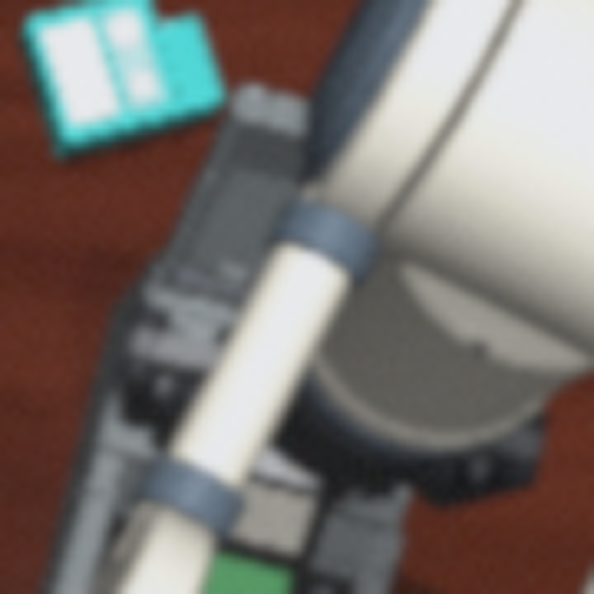

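```bash
cat > ov.py <<'E'
import sys
from plan import *
def ov(npz,out,roi,k,dx=(0,0,0)):
    f=dict(np.load(npz)); o=ctrl.get_obs(); M=R.from_rotvec(o["tool_rot"]).as_matrix()@Rc.T; oo=o["tool_pos"]-M@(tc)+M@np.array(dx,float)
    u0,u1,v0,v1=roi; a=cv2.resize(f["color"][v0:v1,u0:u1,::-1],None,fx=k,fy=k,interpolation=cv2.INTER_CUBIC)
    outl=np.array([(-32,-26),(32,-26),(32,10),(16,10),(16,26),(-32,26)],float)
    def dr(A,c):
        uv=(proj(f,A)-[u0,v0]+.5)*k; cv2.polylines(a,[np.round(uv*8).astype(int)],True,c,1,cv2.LINE_AA,3)
    for z,c in((0,(0,255,0)),(22,(0,0,255))): dr(oo+np.c_[outl,np.full(6,z)]@M.T,c)
    bs=np.array([502.2,-229.3,61])
    dr(bs+np.array([(-34,-28,0),(34,-28,0),(34,28,0),(-34,28,0)],float)@Mb.T,(255,255,0))
    for y in(13,-13): dr(bs+np.array([(-8+4*np.cos(t),y+4*np.sin(t),7) for t in np.linspace(0,6.28,20)])@Mb.T,(255,255,0))
    cv2.imwrite(out,a)
ov("scene3.npz","pics/o1.png",(400,455,185,235),14)
E
python3 ov.py
```

```text
(no output)
```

View pics/o1.png

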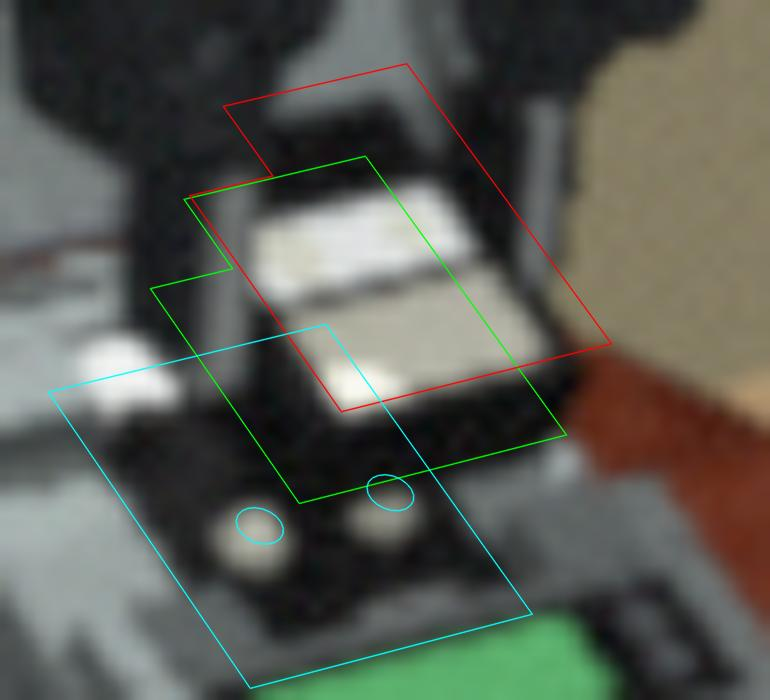

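```bash
python3 st.py
```

```text
t 5.62 q [-0.479 -0.03   1.577 -0.01   1.65   1.33 ] pos [ 485.1 -217.7  105.9] F [-0.6 -0.3 -1.3] w 51.1
toolz [-0.053  0.016 -0.998] tooly [-0.236 -0.972 -0.003]
```

Emit:
drive_tool(targets=[0,-4,-3,0,0.008,-0.007,0.3,0,-4,-2,0,0,0,0.3,0,0,0,0,0,0,0.3,0,0,0,0,0,0,0.3,0,0,0,0,0,0,0.3])

```text
time: 6.03
tool_pos: [486.1, -226.7, 103.0]
tool_rot: [-3.109, 0.385, 0.092]
ft_force: [-0.2, -0.1, -0.2]
grip_width: 51.2
```

```bash
python3 st.py; python3 plan.py;  python3 - <<'E'
from h import *
from station import imaging
f=imaging.grab_frame("scene"); np.savez("scene3.npz",**f)
E
python3 st.py; python3 ov.py
```

```text
t 6.03 q [-0.491 -0.014  1.566 -0.014  1.647  1.326] pos [ 486.1 -226.7  103. ] F [-0.2 -0.1 -0.2] w 51.2
toolz [-0.057  0.015 -0.998] tooly [-0.244 -0.97  -0.   ]
[-3.09  0.22  3.83]
now [ 486.1 -226.7  103. ] target [ 478.5 -224.2  119.9] delta [-7.6  2.5 16.9] rot [0.0035 0.0077 0.0015] toolz [-0.065  0.018 -0.998]
cassette in bay est [ 1.7 -0.6 41.4] rotvec [-0.002 -0.008 -0.001]
now [ 486.1 -226.7  103. ] target [ 454.8 -218.3  143. ] delta [-31.2   8.4  40. ] rot [0.0035 0.0077 0.0015] toolz [-0.065  0.018 -0.998]
cassette in bay est [ 1.7 -0.6 41.4] rotvec [-0.002 -0.008 -0.001]
t 6.08 q [-0.491 -0.013  1.566 -0.014  1.647  1.326] pos [ 486.  -226.6  102.9] F [-0.6 -0.3 -0.8] w 51.2
toolz [-0.058  0.015 -0.998] tooly [-0.244 -0.97  -0.   ]
```

View pics/o1.png

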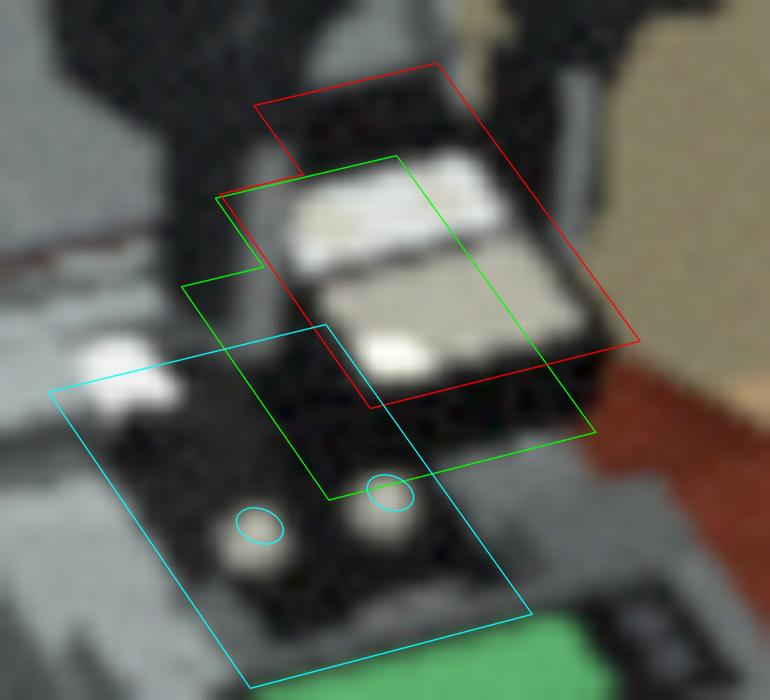

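```bash
cat > tex.py <<'E'
from plan import *
f0=dict(np.load("scene0.npz")); f3=dict(np.load("scene3.npz"))
xs=np.arange(-26,20,.5); ys=np.arange(-24,24,.5)
X,Y=np.meshgrid(xs,ys,indexing="ij")
def rect(f,o,M,z=22):
    A=np.stack([X,Y,np.full_like(X,z)],-1).reshape(-1,3); uv=proj(f,o+A@M.T).astype(np.float32)
    g=f["color"].astype(np.float32).mean(-1); return cv2.remap(g,uv[:,0].reshape(X.shape),uv[:,1].reshape(X.shape),cv2.INTER_LINEAR)
T0=rect(f0,np.array([548.4,-2.2,39.4]),Mc)
Tt=rect(dict(np.load("top0.npz")),np.array([545.7,-3.1,37.7]),Mc)
def pose(tp,tr): M=R.from_rotvec(tr).as_matrix()@Rc.T; return tp-M@tc,M
def match(f,o,M,T,dz=0):
    best=(-9,)
    for dx in np.arange(-6,8,.5):
        for dy in np.arange(-6,8,.5):
            t=rect(f,o+M@np.array([dx,dy,dz]),M); c=np.corrcoef(t[:70].ravel(),T[:70].ravel())[0,1]
            if c>best[0]: best=(c,dx,dy)
    return best
if __name__=="__main__":
    o=ctrl.get_obs(); oo,M=pose(o["tool_pos"],o["tool_rot"])
    for dz in (-1,0,1,2): print(dz,match(f3,oo,M,T0,dz),match(f3,oo,M,Tt,dz))
    cv2.imwrite("pics/tex.png",cv2.resize(np.hstack([T0,Tt,rect(f3,oo,M)])[::-1,::-1].astype(np.uint8),None,fx=2.7,fy=4))
    P=cloud(f3).reshape(-1,3); L=(P-oo)@M; k=(L[:,0]>-28)&(L[:,0]<4)&(abs(L[:,1]-2)<18)&(abs(L[:,2]-22)<7)
    c=np.linalg.lstsq(np.c_[L[k,:2],np.ones(k.sum())],L[k,2],rcond=None)[0]; print("face z fit",c,np.median(L[k,2]),k.sum())
    # same on initial
    P=cloud(f0).reshape(-1,3); L=(P-np.array([548.4,-2.2,39.4]))@Mc; k=(L[:,0]>-24)&(L[:,0]<8)&(abs(L[:,1])<20)&(abs(L[:,2]-22)<7)
    c=np.linalg.lstsq(np.c_[L[k,:2],np.ones(k.sum())],L[k,2],rcond=None)[0]; print("face z fit init",c,np.median(L[k,2]),k.sum())
    P=cloud(f3).reshape(-1,3); L=(P-np.array([502.2,-229.3,61]))@Mb
    k=(abs(L[:,0]+42)<6)&(abs(L[:,1])<45)&(abs(L[:,2]-12)<15); print("deck z",np.nanmedian(L[k,2]))
E
python3 tex.py
```

```text
-1 (np.float64(0.78693907461239), np.float64(2.0), np.float64(1.0)) (np.float64(0.6405009661047838), np.float64(0.5), np.float64(-0.5))
0 (np.float64(0.7877756622839167), np.float64(1.0), np.float64(2.0)) (np.float64(0.6401166880502863), np.float64(-0.5), np.float64(0.5))
1 (np.float64(0.7882358239591063), np.float64(0.5), np.float64(3.0)) (np.float64(0.6414264477423267), np.float64(-1.0), np.float64(1.0))
2 (np.float64(0.787997033529195), np.float64(0.0), np.float64(3.5)) (np.float64(0.6415117064544521), np.float64(-1.5), np.float64(2.0))
face z fit [2.86745696e-02 8.67322524e-03 2.24185943e+01] 22.162241091891808 164
face z fit init [3.53817565e-03 2.68918201e-02 2.21584006e+01] 22.172665211700338 211
deck z 12.450126344529686
```

View pics/tex.png

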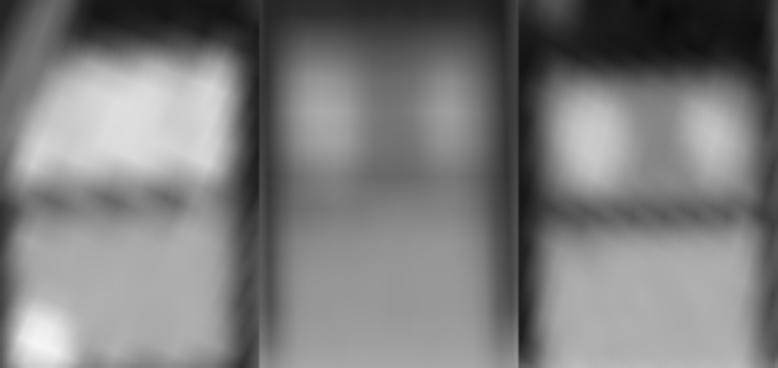

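The left panel (now) against the right panel (initial) shows the cassette about 1–1.6 mm further along x and about 2 mm further along y in the camera than forward kinematics predicts. Relative to the bay seen by the same camera it is at x ≈ +3.3, y ≈ 0. I'll correct that and lower to just above the deck.

Emit:
drive_tool(targets=[1,0,-7,0.005,0.019,0,0.3,2,-0.5,-7,0,0,0,0.3,2,-0.5,-7,0,0,0,0.3,1,-0.5,-5.5,0,0,0,0.3,0,0,0,0,0,0,0.3])

```text
time: 6.5
tool_pos: [491.3, -227.4, 73.4]
tool_rot: [-3.104, 0.384, 0.129]
ft_force: [-0.5, 0.4, -1.7]
grip_width: 51.3
```

Emit:
drive_tool(targets=[0,0,0,0,0,0,0.3,0,0,0,0,0,0,0.3])

```text
time: 6.67
tool_pos: [492.0, -227.9, 75.9]
tool_rot: [-3.105, 0.384, 0.124]
ft_force: [-1.0, 0.5, -0.9]
grip_width: 51.2
```

```bash
python3 plan.py | sed -n 2,3p;  python3 - <<'E'
from h import *
from station import imaging
f=imaging.grab_frame("scene"); np.savez("scene3.npz",**f)
E
python3 st.py; python3 tex.py; python3 ov.py
```

```text
now [ 492.  -227.9   75.9] target [ 478.5 -224.2  119.9] delta [-13.5   3.8  44. ] rot [-0.0019 -0.0123  0.0011] toolz [-0.065  0.018 -0.998]
cassette in bay est [-1.9 -0.4 13.8] rotvec [-0.001  0.012 -0.001]
t 6.72 q [-0.485  0.034  1.567 -0.018  1.618  1.332] pos [ 492.1 -228.    76.2] F [-1.  -0.4 -0.6] w 51.3
toolz [-0.077  0.02  -0.997] tooly [-0.244 -0.97  -0.   ]
-1 (np.float64(0.7842795504288655), np.float64(1.5), np.float64(1.5)) (np.float64(0.6317431905484487), np.float64(0.0), np.float64(0.0))
0 (np.float64(0.7847529361812005), np.float64(0.5), np.float64(2.5)) (np.float64(0.6319435087270262), np.float64(-0.5), np.float64(1.0))
1 (np.float64(0.7848001017772082), np.float64(0.0), np.float64(3.5)) (np.float64(0.6323054589196007), np.float64(-1.5), np.float64(1.5))
2 (np.float64(0.7852406807701836), np.float64(-0.5), np.float64(4.0)) (np.float64(0.6333986210923362), np.float64(-2.0), np.float64(2.5))
face z fit [ 0.03595854  0.02751853 22.30539886] 21.928548469994297 160
face z fit init [3.53817565e-03 2.68918201e-02 2.21584006e+01] 22.172665211700338 211
deck z 12.012414411384578
```

View pics/o1.png

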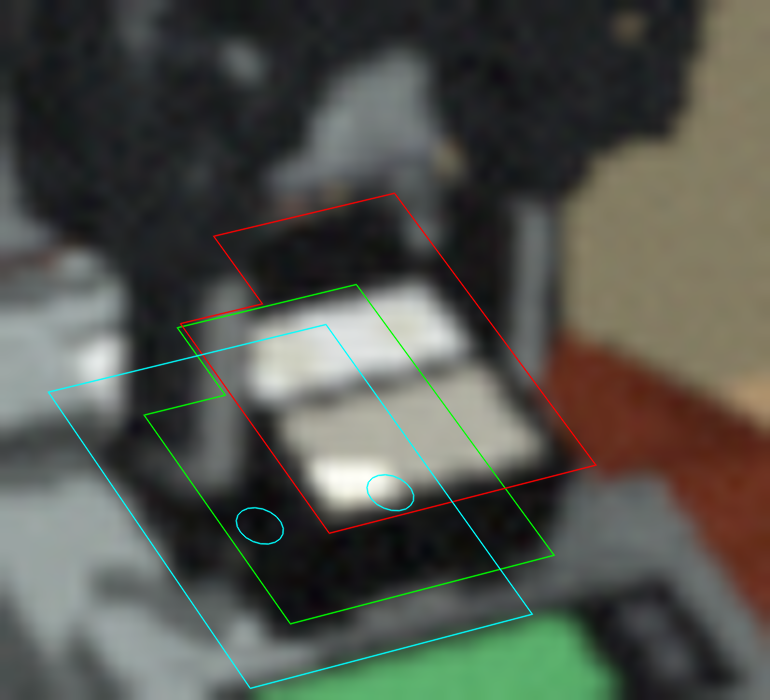

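Emit:
drive_tool(targets=[1.5,-1,-2.5,0,-0.005,0,0.3,1,-0.5,-3,0,0,0,0.3,0,0,0,0,0,0,0.3,0,0,0,0,0,0,0.3])

```text
time: 7.05
tool_pos: [494.3, -229.4, 70.1]
tool_rot: [-3.105, 0.384, 0.117]
ft_force: [-0.1, -0.2, -0.4]
grip_width: 50.8
```

```bash
python3 st.py; python3 plan.py | sed -n 2,3p
```

```text
t 7.05 q [-0.487  0.041  1.571 -0.016  1.604  1.33 ] pos [ 494.3 -229.4   70.1] F [-0.1 -0.2 -0.4] w 50.8
toolz [-0.073  0.02  -0.997] tooly [-0.244 -0.97  -0.002]
now [ 494.3 -229.4   70.1] target [ 478.5 -224.2  119.9] delta [-15.9   5.2  49.8] rot [-0.0021 -0.0077  0.0012] toolz [-0.065  0.018 -0.998]
cassette in bay est [-1.4 -1.2  7.4] rotvec [-0.     0.008 -0.001]
```

No contact force with the cassette about 5 mm into the pocket. I'll keep going down.

Emit:
drive_tool(targets=[0.7,-0.2,-2,0,0,0,0.3,0.7,-0.2,-2,0,0,0,0.3,0,0,0,0,0,0,0.3,0,0,0,0,0,0,0.3])

```text
time: 7.38
tool_pos: [495.8, -229.7, 66.1]
tool_rot: [-3.105, 0.384, 0.117]
ft_force: [-0.2, -0.4, -1.4]
grip_width: 51.0
```

```bash
python3 st.py; python3 plan.py | sed -n 2,3p
```

```text
t 7.38 q [-0.486  0.047  1.571 -0.016  1.597  1.331] pos [ 495.8 -229.7   66.1] F [-0.2 -0.4 -1.4] w 51.0
toolz [-0.073  0.02  -0.997] tooly [-0.244 -0.97  -0.002]
now [ 495.8 -229.7   66.1] target [ 478.5 -224.2  119.9] delta [-17.3   5.6  53.8] rot [-0.0021 -0.0076  0.0011] toolz [-0.065  0.018 -0.998]
cassette in bay est [-1.4 -1.2  3.2] rotvec [-0.     0.008 -0.001]
```

Emit:
drive_tool(targets=[0.7,-0.2,-2,0,0,0,0.3,0.3,-0.1,-1,0,0,0,0.3,0,0,0,0,0,0,0.3,0,0,0,0,0,0,0.3])

```text
time: 7.72
tool_pos: [496.8, -230.1, 63.2]
tool_rot: [-3.105, 0.384, 0.117]
ft_force: [-0.9, -0.5, -1.1]
grip_width: 51.2
```

```bash
python3 st.py; python3 plan.py | sed -n 2,3p
```

```text
t 7.72 q [-0.486  0.052  1.572 -0.016  1.591  1.331] pos [ 496.8 -230.1   63.2] F [-0.9 -0.5 -1.1] w 51.2
toolz [-0.073  0.02  -0.997] tooly [-0.244 -0.97  -0.002]
now [ 496.8 -230.1   63.2] target [ 478.5 -224.2  119.9] delta [-18.4   5.9  56.7] rot [-0.0019 -0.0074  0.0011] toolz [-0.065  0.018 -0.998]
cassette in bay est [-1.3 -1.3  0.1] rotvec [-0.     0.008 -0.001]
```

Still no contact, and the estimated height above the floor is about 0 mm. Releasing gently.

Emit:
drive_tool(targets=[0,0,0,0,0,0,0.7,0,0,0,0,0,0,0.7,0,0,0,0,0,0,0.7,0,0,0,0,0,0,0.8])

```text
time: 8.05
tool_pos: [497.0, -230.2, 63.6]
tool_rot: [-3.105, 0.384, 0.116]
ft_force: [0.3, 0.1, 1.3]
grip_width: 68.1
```

```bash
python3 st.py
```

```text
t 8.05 q [-0.486  0.051  1.572 -0.016  1.591  1.331] pos [ 497.  -230.2   63.6] F [0.3 0.1 1.3] w 68.1
toolz [-0.072  0.02  -0.997] tooly [-0.244 -0.97  -0.002]
```

Emit:
drive_tool(targets=[0,0,8,0,0,0,0.8,0,0,12,0,0,0,0.8,-5,0,25,0,0,0,0.8,-20,20,30,0,0,0,0.8,-20,30,10,0,0,0,0.8])

```text
time: 8.47
tool_pos: [452.8, -181.8, 153.8]
tool_rot: [-3.107, 0.388, 0.107]
ft_force: [1.4, 0.5, 1.2]
grip_width: 68.2
```

Emit:
drive_tool(targets=[-15,35,5,0,0,0,0.6,-10,35,0,0,0,0,0.4,0,35,0,0,0,0,0.2,0,20,0,0,0,0,0,0,0,0,0,0,0,0])

```text
time: 8.88
tool_pos: [427.0, -52.0, 155.4]
tool_rot: [-3.105, 0.378, 0.111]
ft_force: [0.2, -0.6, 0.6]
grip_width: 7.5
```

```bash
python3 st.py;  python3 - <<'E'
from h import *
from station import imaging
for n,(u0,u1,v0,v1) in (("scene",(380,450,180,240)),("top",(395,465,210,270))):
    f=imaging.grab_frame(n); np.savez(n+"4.npz",**f)
    s=f["color"][v0:v1,u0:u1,::-1]; k=9
    cv2.imwrite(f"pics/g5{n}.png",cv2.resize(s,None,fx=k,fy=k,interpolation=cv2.INTER_CUBIC))
    P=cloud(f).reshape(-1,3); bs={"scene":(502.2,-229.3,61),"top":(502.6,-231.6,61)}[n]
    Mb=(R.from_euler('z',-.2455)*R.from_euler('y',-np.radians(20))).as_matrix()
    L=(P-np.array(bs))@Mb; k=(abs(L[:,0]+10)<18)&(abs(L[:,1])<22)&(abs(L[:,2]-22)<12)
    print(n,"face",np.linalg.lstsq(np.c_[L[k,:2],np.ones(k.sum())],L[k,2],rcond=None)[0].round(3),k.sum())
    k=(abs(L[:,0]+42)<6)&(abs(L[:,1])<45)&(abs(L[:,2]-12)<15); print("deck z",np.nanmedian(L[k,2]))
E
```

```text
t 8.88 q [-0.205 -0.309  1.738  0.006  1.785  1.609] pos [427.  -52.  155.4] F [ 0.2 -0.6  0.6] w 7.5
toolz [-0.069  0.021 -0.997] tooly [-0.24  -0.971 -0.003]
scene face [ 1.6000e-02 -7.0000e-03  2.1773e+01] 207
deck z 11.8271937187685
top face [1.6000e-02 3.3000e-02 2.3962e+01] 178
deck z 14.1688770791739
```

View pics/g5scene.png

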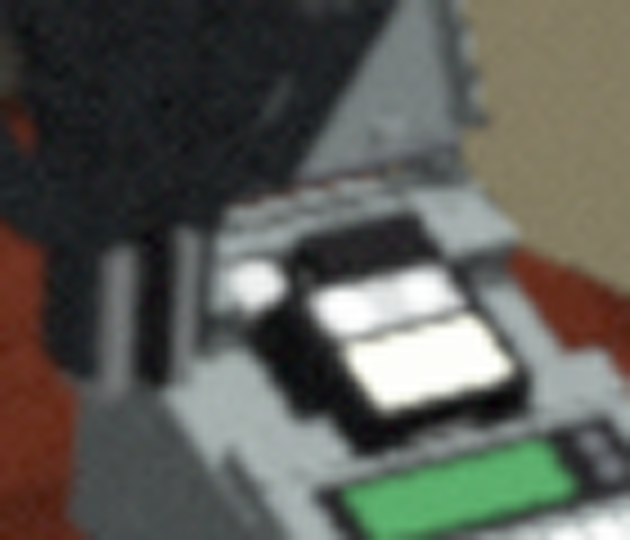

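View pics/g5top.png

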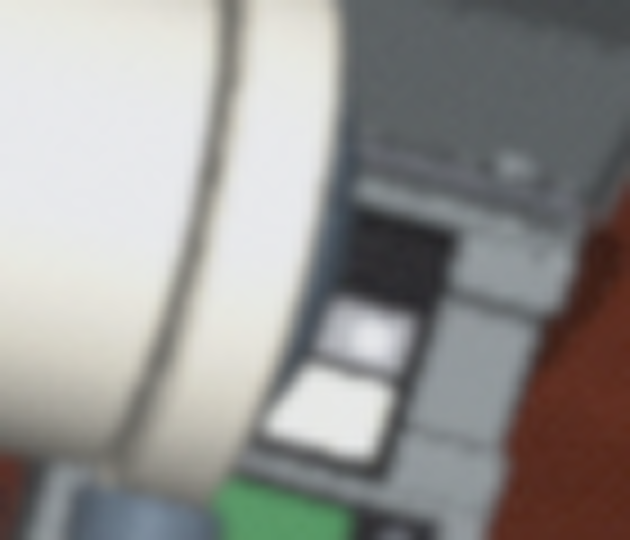

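The cassette is seated. Its face is 10 mm above the deck in both cameras, label up, with slopes of 0.033 rad or less. Now the cover: I'll go over it with shut fingers, come down behind its free edge at about (590,-252,174), and pull it over.

Emit:
drive_tool(targets=[10,-15,30,0,0,0,0,20,-20,28,0,0,0,0,25,-25,20,0,0,0,0,25,-27,5,0,0,0,0,25,-27,0,0,0,0,0], squeeze=20)

```text
time: 9.4
tool_pos: [533.5, -172.3, 239.9]
tool_rot: [-3.107, 0.387, 0.108]
ft_force: [0.4, 1.6, -0.2]
grip_width: -0.0
```

Emit:
drive_tool(targets=[23,-24,0,0,0,0,0,23,-24,0,0,0,0,0,23,-24,0,0,0,0,0,22,-22,0,0,0,0,0,0,0,0,0,0,0,0])

```text
time: 9.82
tool_pos: [624.4, -269.0, 230.4]
tool_rot: [-3.103, 0.391, 0.126]
ft_force: [0.6, -0.5, -3.1]
grip_width: 0.2
```

```bash
python3 st.py;  python3 - <<'E'
from h import *
from station import imaging
for n,(u0,u1,v0,v1) in (("scene",(350,470,80,240)),("top",(395,515,150,270))):
    f=imaging.grab_frame(n); np.savez(n+"5.npz",**f)
    s=f["color"][v0:v1,u0:u1,::-1]; k=3.7 if n=="scene" else 5
    cv2.imwrite(f"pics/g6{n}.png",cv2.resize(s,None,fx=k,fy=k,interpolation=cv2.INTER_CUBIC))
    P=cloud(f).reshape(-1,3); H=np.array([540.5,-239.9,96.6]); h=np.array([.970,-.243,0]); l=np.array([.243,.97,0])
    D=P-H; a=D@h; b=D@l; c=D[:,2]; r=np.hypot(a,c)
    k=(abs(b)<50)&(r>50)&(r<98)&(c>20)&(a>10)
    th=np.degrees(np.arctan2(c[k],a[k])); print(n,k.sum(),np.percentile(th,[5,25,50,75,95]).round(1), np.percentile(r[k],[50,95]).round(1))
E
```

```text
t 9.82 q [-0.45   0.396  0.881 -0.016  1.945  1.367] pos [ 624.4 -269.   230.4] F [ 0.6 -0.5 -3.1] w 0.2
toolz [-0.078  0.022 -0.997] tooly [-0.248 -0.969 -0.002]
scene 658 [51.4 53.9 55.5 57.2 63.4] [71.5 91.8]
top 188 [54.1 56.1 57.5 58.8 65.3] [68.9 91.3]
```

View pics/g6scene.png

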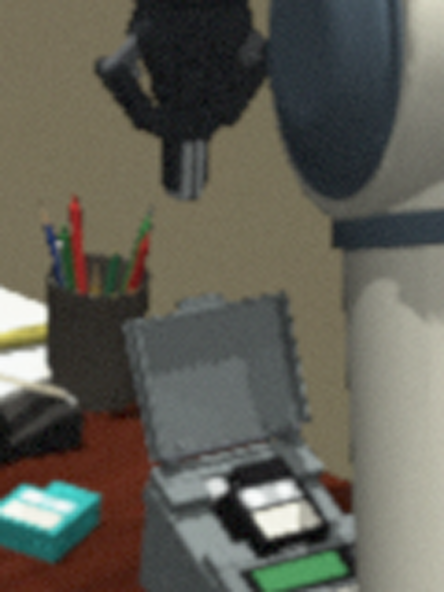

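View pics/g6top.png

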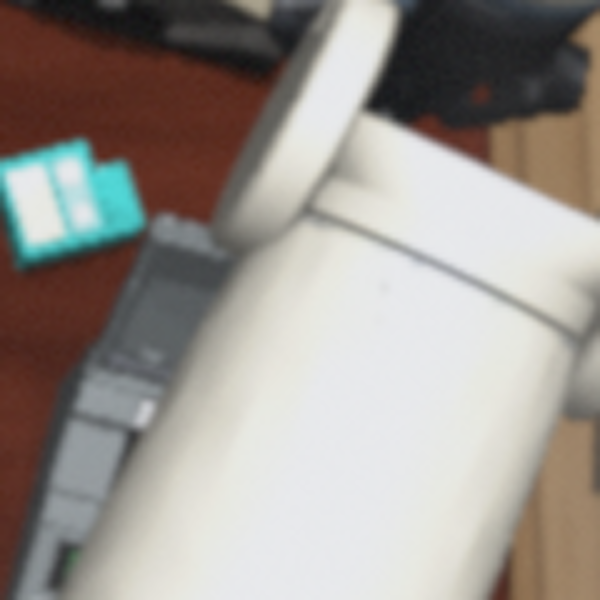

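Run:
```python
from h import *
for n in("scene","top"):
    P=cloud(dict(np.load(n+"0.npz"))).reshape(-1,3)
    k=(P[:,0]>605)&(P[:,0]<720)&(P[:,1]<-200)&(P[:,1]>-400)&(P[:,2]>25)
    Q=P[k]; print(n,k.sum())
    for x in range(600,720,20):
        for y in range(-400,-200,25):
            m=(Q[:,0]>=x)&(Q[:,0]<x+20)&(Q[:,1]>=y)&(Q[:,1]<y+25)
            if m.sum()>3: print((x,y),m.sum(),Q[m,2].max().round(0),end="; ")
    print()
```

```text
scene 1

top 17
(620, -225) 4 27.0; (640, -225) 7 28.0; (660, -225) 6 32.0;
```

Emit:
drive_tool(targets=[2,4,-25,0,0,0,0,0,4,-25,0,0,0,0,0,0,-25,0,0,0,0,0,0,-3,0,0,0,0,0,0,0,0,0,0,0])

```text
time: 10.33
tool_pos: [623.4, -254.7, 157.6]
tool_rot: [-3.104, 0.384, 0.121]
ft_force: [-0.4, 0.1, 0.4]
grip_width: -0.0
```

```bash
cat > cv.py <<'E'
from h import *
from station import ctrl
o=ctrl.get_obs(); H=np.array([540.5,-239.9,96.6]); h=np.array([.970,-.243,0]); l=np.array([.243,.97,0])
D=o["tool_pos"]-H; print("t",round(o["time"],2),"pos",o["tool_pos"].round(1),"a,b,c",round(D@h,1),round(D@l,1),round(D[2],1),"F",o["ft_force"].round(1),"toolz",R.from_rotvec(o["tool_rot"]).as_matrix()[:,2].round(3))
E
python3 cv.py
```

```text
t 10.33 pos [ 623.4 -254.7  157.6] a,b,c 84.0 5.8 61.0 F [-0.4  0.1  0.4] toolz [-0.075  0.021 -0.997]
```

Emit:
drive_tool(targets=[0,-3,-6,0,0,0,0,-18,4,0,0,0,0,0,-18,4,0,0,0,0,0,-18,4,0,0,0,0,0,-18,5,0,0,0,0,0])

```text
time: 10.75
tool_pos: [552.9, -241.9, 155.4]
tool_rot: [-3.107, 0.385, 0.109]
ft_force: [0.1, -0.4, 0.1]
grip_width: -0.3
```

```bash
python3 cv.py
python3 - <<'E'
from h import *
from station import imaging
f=imaging.grab_frame("scene"); cv2.imwrite("pics/g7.png",cv2.resize(f["color"][100:250,350:470,::-1],None,fx=3.8,fy=3.8,interpolation=cv2.INTER_CUBIC))
E
```

```text
t 10.75 pos [ 552.9 -241.9  155.4] a,b,c 12.5 1.1 58.8 F [ 0.1 -0.4  0.1] toolz [-0.068  0.018 -0.998]
```

View pics/g7.png

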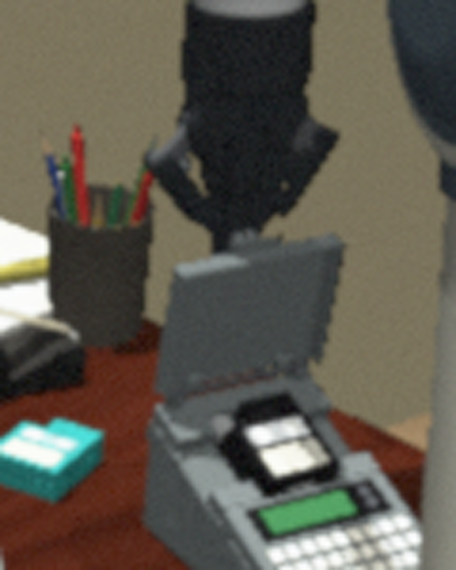

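Emit:
drive_tool(targets=[-20,5,0,0,0,0,0,-20,5,0,0,0,0,0,-9,2,-8,0,0,0,0,-9,2,-9,0,0,0,0,-6,1,-11,0,0,0,0])

```text
time: 11.22
tool_pos: [489.5, -226.9, 127.8]
tool_rot: [-3.107, 0.385, 0.107]
ft_force: [0.8, -0.7, 0.7]
grip_width: -0.0
```

Emit:
drive_tool(targets=[-6,2,-11,0,0,0,0,-6,1,-10,0,0,0,0,-5,1,-9,0,0,0,0,0,0,0,0,0,0,0])

```text
time: 11.55
tool_pos: [471.4, -222.3, 94.8]
tool_rot: [-3.105, 0.385, 0.115]
ft_force: [-0.2, 0.6, 0.6]
grip_width: 0.2
```

```bash
python3 cv.py
python3 - <<'E'
from h import *
from station import imaging
f=imaging.grab_frame("scene"); cv2.imwrite("pics/g8.png",cv2.resize(f["color"][130:250,370:470,::-1],None,fx=4.8,fy=4.8,interpolation=cv2.INTER_CUBIC))
E
```

```text
t 11.55 pos [ 471.4 -222.3   94.8] a,b,c -71.3 0.3 -1.8 F [-0.2  0.6  0.6] toolz [-0.072  0.02  -0.997]
```

View pics/g8.png

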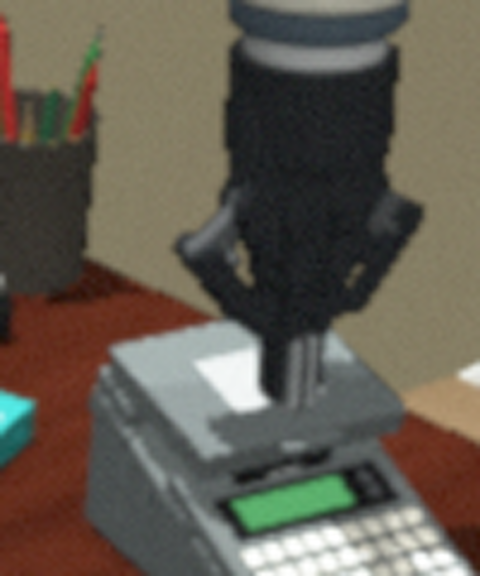

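Nearly shut. I'll press down in small steps while watching the force.

Emit:
drive_tool(targets=[0,0,-5,0,0,0,0,0,0,-4,0,0,0,0,0,0,-3,0,0,0,0,0,0,0,0,0,0,0])

```text
time: 11.93
tool_pos: [472.6, -222.4, 83.2]
tool_rot: [-3.106, 0.384, 0.114]
ft_force: [1.3, -0.8, 1.9]
grip_width: 0.1
```

```bash
python3 cv.py
```

```text
t 11.93 pos [ 472.6 -222.4   83.2] a,b,c -70.1 0.4 -13.4 F [ 1.3 -0.8  1.9] toolz [-0.071  0.019 -0.997]
```

Emit:
drive_tool(targets=[0,0,-2,0,0,0,0,0,0,0,0,0,0,0])

```text
time: 12.1
tool_pos: [472.7, -222.5, 82.7]
tool_rot: [-3.106, 0.384, 0.112]
ft_force: [-1.9, 1.3, 9.2]
grip_width: 0.2
```

Emit:
drive_tool(targets=[0,0,-1.5,0,0,0,0,0,0,0,0,0,0,0])

```text
time: 12.27
tool_pos: [472.8, -222.6, 82.5]
tool_rot: [-3.106, 0.384, 0.111]
ft_force: [-4.4, 2.3, 15.2]
grip_width: -0.0
```

```bash
python3 cv.py
```

```text
t 12.27 pos [ 472.8 -222.6   82.5] a,b,c -69.9 0.4 -14.1 F [-4.4  2.3 15.2] toolz [-0.069  0.018 -0.997]
```

It stopped firmly at 15 N with no further travel, so the cover is against the deck. Retreating and checking.

Emit:
drive_tool(targets=[0,0,10,0,0,0,0,0,0,20,0,0,0,0,-10,0,40,0,0,0,0,-15,30,25,0,0,0,0,-15,35,0,0,0,0,0])

```text
time: 12.68
tool_pos: [433.4, -158.7, 180.0]
tool_rot: [-3.108, 0.389, 0.103]
ft_force: [0.4, -0.0, 1.1]
grip_width: 0.2
```

Emit:
drive_tool(targets=[0,40,10,0,0,0,0,0,40,10,0,0,0,0,0,40,10,0,0,0,0,0,30,0,0,0,0,0,0,0,0,0,0,0,0])

```text
time: 13.1
tool_pos: [432.0, -2.7, 205.0]
tool_rot: [-3.104, 0.375, 0.113]
ft_force: [0.2, -0.3, -0.0]
grip_width: -0.1
```

```bash
python3 st.py
python3 - <<'E'
from h import *
from station import imaging
for n,(u0,u1,v0,v1) in (("scene",(250,470,130,320)),("top",(200,480,170,320))):
    f=imaging.grab_frame(n); np.savez(n+"6.npz",**f)
    k=3 if n=="scene" else 2.8
    cv2.imwrite(f"pics/g9{n}.png",cv2.resize(f["color"][v0:v1,u0:u1,::-1],None,fx=k,fy=k,interpolation=cv2.INTER_CUBIC))
    bs={"scene":(502.2,-229.3,61),"top":(502.6,-231.6,61)}[n]
    Mb=(R.from_euler('z',-.2455)*R.from_euler('y',-np.radians(20))).as_matrix()
    L=(cloud(f).reshape(-1,3)-np.array(bs))@Mb; k=(L[:,0]>-30)&(L[:,0]<38)&(abs(L[:,1])<45)&(abs(L[:,2]-28)<15)
    print(n,"cover face slope/height (expect 28)",np.linalg.lstsq(np.c_[L[k,:2],np.ones(k.sum())],L[k,2],rcond=None)[0].round(4),k.sum())
    k=(abs(L[:,0]+80)<30)&(abs(L[:,1])<45)&(abs(L[:,2]-12)<8); print("deck",np.linalg.lstsq(np.c_[L[k,:2],np.ones(k.sum())],L[k,2],rcond=None)[0].round(4))
E
```

```text
t 13.1 q [-0.097 -0.303  1.646  0.016  1.871  1.718] pos [432.   -2.7 205. ] F [ 0.2 -0.3 -0. ] w -0.1
toolz [-0.07   0.022 -0.997] tooly [-0.238 -0.971 -0.004]
scene cover face slope/height (expect 28) [ 3.10000e-03 -6.00000e-04  2.75534e+01] 800
deck [ 3.30000e-03 -3.70000e-03  1.26629e+01]
top cover face slope/height (expect 28) [-9.90000e-03  1.20000e-03  2.96265e+01] 1111
deck [-4.7000e-03 -1.8000e-03  1.4215e+01]
```

View pics/g9scene.png

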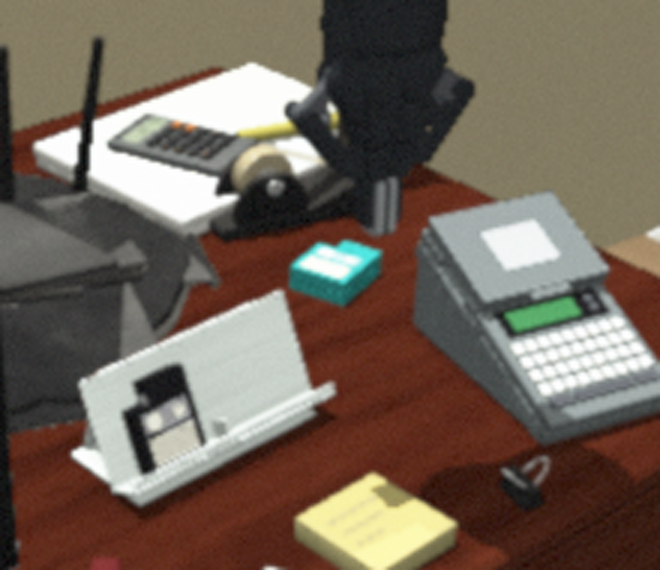

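View pics/g9top.png

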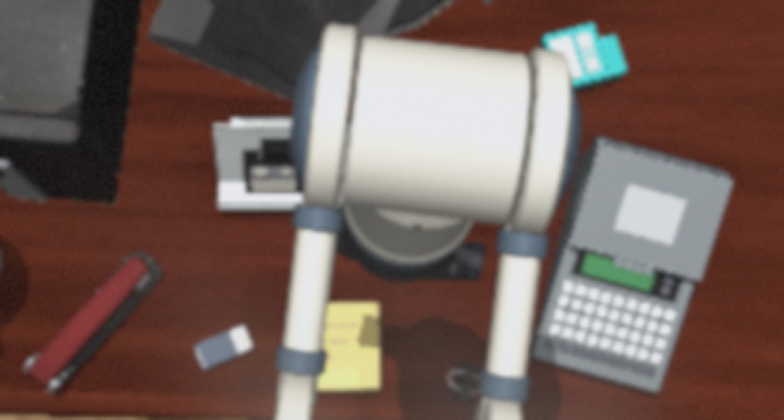

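The cover is shut and parallel to the deck within 0.006 rad. The other items are where they were, and the arm is in free air. Letting it settle, then handing in.

Emit:
drive_tool(targets=[0,0,0,0,0,0,0,0,0,0,0,0,0,0,0,0,0,0,0,0,0])

```text
time: 13.45
tool_pos: [431.9, -8.3, 203.4]
tool_rot: [-3.105, 0.387, 0.117]
ft_force: [-1.1, 0.0, -0.3]
grip_width: 0.1
```

```bash
python3 -c "
from station import job
print(job.job_done())"
```

```text
the job is handed in; nothing more can be done
None
```

I took the thick cassette (the right-hand one) out of the stand and lowered it into the bay label-up. I then pulled the cover over and pressed it shut, and handed the job in at about 13.5 s; it reported no verdict.

**Checks that passed:**
- **Thickness:** depth in both cameras gave about 22 mm for the cassette I took and about 14 mm for the one left in the stand.
- **Seating:** after release, the cassette face stood about 10 mm above the deck in both cameras, as expected. Nothing pushed back while it went down.
- **Cover:** it stopped firmly at about 15 N. Its outer face then measured within about 0.006 rad of parallel to the deck, and about 15 mm above it where 16 mm is expected.
- **Other things:** in the last pictures the thin cassette, sticky pad, eraser, stapler, binder clip and turquoise look-alike appeared where they started. I did not measure how far each had moved. The mug was almost entirely outside those crops, but the arm never went near it. The arm was in free air at the end.

**Checks that disagreed:**
- **Cameras:** the two cameras differed by about 2 mm in position and height. Just before insertion, the camera also put the cassette 1–2 mm off from where the arm's own position reading put it. I corrected using the scene camera.
- **Face slope:** after seating, the top camera read 0.033 rad of sideways slope on the cassette face against -0.007 from the scene camera. Part of that view was hidden by the arm.

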